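Isolate the bowl sander and build up its stepped sanding head

ROBOT

A 6-joint arm with a two-finger parallel gripper is mounted at the origin on the work surface. World frame = base frame: x ahead of the robot, y to its left, z up, the work surface at z = 0. Lengths are in m, angles in rad, forces in N, time in s.
With the tool pointing down it reaches from about 0.3 to 0.775 m from the base axis. Payload 14.6 kg.
Tool frame: the origin (TCP) lies where the fingers leave the gripper's body, on its centre line; the fingertips stand 73 mm ahead of it and the grasp point (between the pads) lies 54 mm ahead of it; z points along the fingers, y is the line along which they close (so a half turn about z gives the same grasp; the last joint's range is limited). The gripper opens to 85 mm and grips with 20 to 120 N. Pads are 22 mm wide; open, the fingers measure 114 mm over their backs; the gripper's body (76 mm by 85 mm) begins 54 mm behind the grasp point. The pads swing forward as they close: fully open they stand 13 mm farther back than shut.
Start: joints at [-1.377, 0.3, 1.521, -0, 1.321, -0.067], TCP at [0.142, -0.531, 0.304] pointing down, gripper open.
Joint ranges: [-3.03, 3.03], [-0.79, 2.21], [0.23, 2.52], [-1.04, 4.18], [0, 3.07], [-2.55, 2.55]. Speed limits (rad/s): [2.22, 2.22, 2.57, 3.14, 3.14, 3.14].

INTERFACE

Orientations are given as a unit quaternion [x, y, z, w].
In Python, from workcell import robot gives the robot as it stands.
- The arm moves only by the tool play_rows, never from a script. Its argument "increments" is a list of rows, each a list of 7 numbers: the turn, a rotation vector about the world's x, y, z in degrees, then the shift along the world's x, y, z in cm, then the finger opening in cm, from 0 to 8.54. In form: [[ax, ay, az, dx, dy, dz, gripper], ...]. A call has exactly 5 rows; each row shifts and turns the commanded pose from where the row before left it; what a row does not reach is not made up. A row lasts 1/12 s, in which the tool goes at most 41.7 mm and 7.16 degrees, less where a joint would pass 70% of its speed; a pose out of reach is approached as far as the arm can. A call with a gripper value outside its range is refused whole. The fingers move at their own pace and stop on an object; "squeeze" is the grip in N (left out, the last holds). Time passes only in rows, so rows that do not move let the fingers close, or fill a call up. It gives the time, the measured TCP pose, the force, the opening and the grip force at its end, in the units of the state.
- robot.get_state(): the state, without advancing time (a new reading comes with each control period).
- robot.snapshot(name): name is "scene" or "side" or "wrist"; returns a dict with "color" (480x640x3 uint8, blue, green, red), "fx", "fy", "cx", "cy" (pixels), "view" (4x4, takes a point from world to camera coordinates); the wrist camera has in their place "T_tool_cam" (4x4, takes a point from camera to tool coordinates, whose origin is the TCP and whose axes are the flange's). Camera axes: x right, y up, looking along -z (the intrinsics and any distortion apply to the point x, -y, -z); pixel columns grow to the right and rows downward; lengths in m; the calibration is good to about 2 mm. The wrist camera is an equidistant fisheye: a pixel r from the principal point sees the ray r / f radians off the axis. A picture is of the moment at which its call begins: read the wrist's pose just before it. There is no depth.
- robot.sign_off(): hands the job in; it is judged then, once.
Trained networks look in the newest picture that a camera, given by its name, has taken for a name from the list of things; names that differ only in an ending like _2 or _b are one class to them, and where a whole thing is asked for, a point or a joint stands for the part that bears it (a point fixed in the world has none). Each returns a list of dicts, best first, with "p" (0 to 1); they miss things now and then, are a little off and sometimes report something else, mostly with a low value. They report only what shows in the picture. A call takes as long as a camera call. They do not tell look-alikes from the thing itself.
- robot.spot_in(camera, label): "rect" ([left, top, right, bottom] in pixels, round what is visible of it).
- robot.trace(camera, label): "mask" (480x640 bool, what is visible of it) and "rect" ([left, top, right, bottom] in pixels, round what is visible of it).
The state is a dict: "t": time; "joints": joint angles; "joint_velocities": joint speeds; "tau": joint torques, N m; "eef_pos": TCP position; "eef_rot": TCP orientation; "wrist_force": force on the tool from outside, world axes, zero at the start; "ft_torque": the same for the moment, N m; "width": finger opening in m; "grip_force": force on a finger pad.
Only numpy, scipy, OpenCV 4.12 (cv2) and the standard library are available. Lean on these libraries where they do the work, as an engineer would, in place of code of your own. Each camera call takes 0.05 s, during which the arm holds its last target. There are 200 camera calls.

TASK

Make the sander safe before anything goes on its spindle: push in the fuse carrier on top of the switch box until its latch lets go and it springs up, pull it out, and put it down in the aluminium parts tray. Then build the stepped sanding head on the upright spindle: thread on every dark sanding ring that is out on the bench, the largest at the bottom and each next one smaller, and finish with the small steel end collar on top, all lying flat on one another. Leave the carrier in the tray and do not knock over any of the carved figures.

Things in the scene. Friction and masses are not known exactly. Their poses are not given: they have to be found in the camera images.
- sander: Stepped-cone sander bolted to the bench: squat grey round motor housing, 176 mm diameter, top 95 mm above the bench, on a 190 mm square base plate; origin on the bench under the spindle, z up. It stands at the left or the right; the switch box takes the other side.
- spindle_seat (a point): Centre of the top face of the sander's aluminium driving flange (68 mm diameter, 107 mm above the bench). The bare steel spindle, 12 mm diameter, rises 62 mm from here, its last 6 mm a cone.
- switchbox: Grey motor switch box, 160 (x) x 130 (y) x 120 mm high, bolted to the bench; origin at the centre of its underside, z up. The fuse carrier sits in a black-edged mouth in its flat top; a speed dial (18 mm high) and a low switch pad stand on the top 67 mm from the carrier's centre, on the +x side.
- carrier_slot (a point): Centre of the carrier's mouth (43 x 33 mm) in the switch box's top face, 120 mm above the bench; axes as the switch box.
- carrier: Black plug-in fuse carrier, a block 40 (x) x 30 (y) x 84 mm high, about 110 g; origin at the centre of its underside, z up along it; the top 60 mm are solid, below is a cage with two fuses. At the start it is latched in the switch box, its top 8 mm proud of the box, and will not pull out. Once released it is gripped across its 30 mm width and lifted straight out (56 mm more to clear the box).
- latch (a joint): Latch slide inside the switch box: 0 to 0.003 while it holds the carrier, 0.016 once it has let go (it stays so). Press the carrier's top straight down 4 to 5 mm (about 5 N; hard stop at 6.5 mm, still 1.5 mm proud) and the latch lets go; let up, and a spring lifts the carrier until it stands 28 mm proud, loose in its guide.
- tray: Shallow aluminium parts tray fixed on the bench, 120 (x) x 140 (y) x 25 mm high, walls and floor 3 mm; origin at the centre of its underside, z up.
- collar: Small steel end collar: 24 mm outside, 15 mm bore, 8 mm thick, 20 g, the same either way up; origin at its very centre, z along the bore. Flat on the bench at the start, always there.
- ring_62: Dark bonded-abrasive sanding ring, 62 mm outside, 15 mm bore, 10 mm thick, about 56 g, the same either way up; origin at its very centre, z along the bore. Flat on the bench at the start, or absent (None).
- ring_54: Dark bonded-abrasive sanding ring, 54 mm outside, 15 mm bore, 10 mm thick, about 49 g, the same either way up; origin at its very centre, z along the bore. Flat on the bench at the start, or absent (None).
- ring_46: Dark bonded-abrasive sanding ring, 46 mm outside, 15 mm bore, 10 mm thick, about 41 g, the same either way up; origin at its very centre, z along the bore. Flat on the bench at the start, or absent (None).
- ring_38: Dark bonded-abrasive sanding ring, 38 mm outside, 15 mm bore, 10 mm thick, about 34 g, the same either way up; origin at its very centre, z along the bore. Flat on the bench at the start, or absent (None).
- ring_30: Dark bonded-abrasive sanding ring, 30 mm outside, 15 mm bore, 10 mm thick, about 27 g, the same either way up; origin at its very centre, z along the bore. Flat on the bench at the start, or absent (None).
- figure_0: Carved wooden figure standing loose on the bench, 130 mm high, foot 52 mm wide; origin at the centre of its foot, z up. Must stay standing.
- figure_1: Carved wooden figure standing loose on the bench, 105 mm high, foot 46 mm wide; origin at the centre of its foot, z up. Must stay standing.
- figure_2: Carved wooden figure standing loose on the bench, 140 mm high, foot 54 mm wide; origin at the centre of its foot, z up. Must stay standing.
- figure_3: Carved wooden figure standing loose on the bench, 110 mm high, foot 48 mm wide; origin at the centre of its foot, z up. Must stay standing.
- pencil: Flat carpenter's pencil, 150 (x) x 13 x 7 mm, lying loose among the rings; may be shifted. Origin at the centre of its underside.
Things that resemble listed ones, but are neither listed nor needed, are in the scene too. Leave any purple look-alike of the ring_46 alone.

How it is judged:
By the outcome, as a careful person would: the job done as asked, in the order asked, and still so for the second after the job is handed in, with the robot touching nothing.
Of ring_62, ring_54, ring_46, ring_38, ring_30 only 3 to 5 are there at a start; the rules pass over those that are not, and their reading is None.
At some moment in a run one of ring_62, ring_54, ring_46, ring_38, ring_30, collar may be knocked a few centimetres aside while the robot is not near it.
Once in a run the grip may slacken for a moment while it holds something.
It also fails if it takes over 210 s, if anything falls off the work surface, if the arm or the gripper's body presses on something with over 40 N, if the wrist force passes 120 N, or if a joint passes its speed limit or range.

## Working session

There is one attempt and no reset: what is moved stays moved. The work goes in short steps, Python scripts to look and compute and a tool call to move; the robot and the scene stay as the last step left them, time stands still between calls to the robot, and variables do not carry over. Pictures are saved under pics/ and viewed, at most 20 in all, crops included, and the job is handed in when it is done.

Besides the shell and the picture viewer there is one more tool, called after "Call:" by a JSON object that holds its "fn" and its "kwargs", one argument or row to a line. play_rows: Moves the arm, as the interface text tells. Its arguments: {"type":"object","properties":{"increments":{"type":"array"},"squeeze":{"type":"number"}},"required":["increments"]}

```bash
ls; mkdir -p pics; python3 - <<'E'
from workcell import robot
import cv2,numpy as np
s=robot.get_state();print(s['t'],s['eef_pos'],s['eef_rot'],s['width'])
for n in ['scene','side','wrist']:
    im=robot.snapshot(n);cv2.imwrite(f'pics/{n}0.png',im['color'])
    print(n,im['fx'],im['fy'],im['cx'],im['cy'],[k for k in im]);print(np.round(im.get('view',im.get('T_tool_cam')),4).tolist())
    for l in ['sander','switchbox','carrier','tray','collar','ring_62','ring_54','ring_46','ring_38','ring_30','figure_0','pencil']:
        print(l,[(np.round(d['rect']).astype(int).tolist(),round(d['p'],2)) for d in robot.spot_in(n,l)][:7])
E
```

```text
pics
0.0 [ 0.141786   -0.53124163  0.30329372] [ 9.91507397e-01  1.30048772e-01 -3.94616608e-05 -6.30147821e-04] 0.08551419171239125
scene 535.558858558297 535.558858558297 315.5054770763463 236.59745193674257 ['color', 'fx', 'fy', 'cx', 'cy', 'view']
[[-0.6927, 0.7211, 0.0128, 0.3537], [-0.567, -0.5554, 0.6083, 0.2441], [0.4458, 0.4141, 0.7936, -1.3129], [0.0, 0.0, 0.0, 1.0]]
sander [([111, 138, 252, 238], 0.84)]
switchbox [([373, 314, 511, 479], 0.96)]
carrier []
tray [([203, 282, 299, 374], 0.93)]
collar []
ring_62 [([282, 253, 314, 282], 0.86), ([243, 218, 270, 238], 0.83), ([289, 194, 313, 213], 0.78), ([326, 233, 345, 246], 0.69), ([348, 310, 362, 328], 0.54)]
ring_54 [([282, 253, 314, 282], 0.86), ([243, 218, 270, 238], 0.83), ([289, 194, 313, 213], 0.78), ([326, 233, 345, 246], 0.69), ([348, 310, 362, 328], 0.54)]
ring_46 [([282, 253, 314, 282], 0.86), ([243, 218, 270, 238], 0.83), ([289, 194, 313, 213], 0.78), ([326, 233, 345, 246], 0.69), ([348, 310, 362, 328], 0.54)]
ring_38 [([282, 253, 314, 282], 0.86), ([243, 218, 270, 238], 0.83), ([289, 194, 313, 213], 0.78), ([326, 2
[... 1429 characters left out ...]
318, 292, 342], 0.6)]
ring_30 [([261, 288, 281, 302], 0.81), ([326, 315, 353, 333], 0.72), ([253, 256, 261, 260], 0.7), ([311, 271, 340, 292], 0.68), ([266, 318, 292, 342], 0.6)]
figure_0 [([221, 324, 252, 386], 0.91), ([436, 267, 466, 328], 0.72), ([187, 199, 218, 253], 0.71)]
pencil [([249, 260, 318, 276], 0.65)]
wrist 371.64829954431775 371.64829954431775 321.01434904685334 234.41256089959754 ['color', 'fx', 'fy', 'cx', 'cy', 'T_tool_cam']
[[0.0001, 0.9489, 0.3157, 0.0825], [1.0, -0.0, -0.0003, -0.0005], [-0.0003, 0.3157, -0.9489, -0.0706], [0.0, 0.0, 0.0, 1.0]]
sander []
switchbox []
carrier []
tray []
collar []
ring_62 []
ring_54 []
ring_46 []
ring_38 []
ring_30 []
figure_0 []
pencil []
```

View pics/scene0.png

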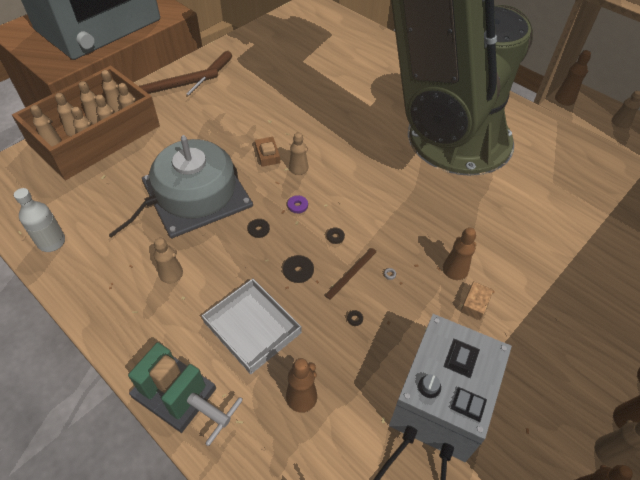

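View pics/side0.png

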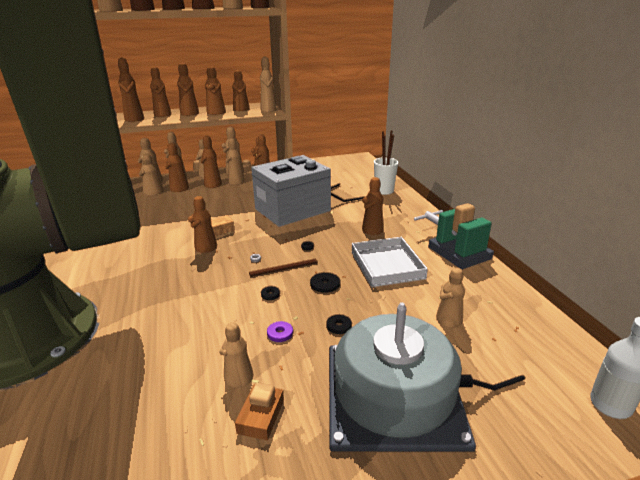

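The scene view shows four dark rings at about (298,268), (258,228), (335,236) and (355,318). It also shows the purple look-alike at (297,204), the collar at (390,273), the spindle tip at (185,138), the carrier near (463,357) and the tray at (250,325). The side view agrees. Next I'll turn these into positions.

```bash
cat > h.py <<'E'
from workcell import robot
import cv2,numpy as np
from scipy.spatial.transform import Rotation as R
def cam(n):
    """take picture; return dict with world->cam pose and projection info"""
    s=robot.get_state(); im=robot.snapshot(n); im['fish']=n=='wrist'
    if n=='wrist':
        T=np.eye(4);T[:3,:3]=R.from_quat(s['eef_rot']).as_matrix();T[:3,3]=s['eef_pos']
        im['W']=T@im['T_tool_cam']
    else: im['W']=np.linalg.inv(im['view'])
    return im
def ray(c,uv):
    p=(np.atleast_2d(uv).astype(float)-[c['cx'],c['cy']])/[c['fx'],c['fy']]
    if c['fish']:
        r=np.linalg.norm(p,axis=1,keepdims=True)+1e-12
        d=np.hstack([p/r*np.sin(r),np.cos(r)])
    else: d=np.hstack([p,np.ones((len(p),1))])
    return c['W'][:3,3],(d*[1,-1,-1])@c['W'][:3,:3].T
def bp(c,uv,z):
    o,d=ray(c,uv); return (o+d*((z-o[2])/d[:,2:]))[:,:2]
def proj(c,P):
    q=(np.atleast_2d(P)-c['W'][:3,3])@c['W'][:3,:3]*[1,-1,-1]
    if c['fish']:
        r=np.linalg.norm(q[:,:2],axis=1,keepdims=True)+1e-12
        p=q[:,:2]/r*np.arctan2(r,q[:,2:])
    else: p=q[:,:2]/q[:,2:]
    return p*[c['fx'],c['fy']]+[c['cx'],c['cy']]
def rings(c,n,labels=('ring_62','collar'),zt=.01):
    """centre and outside diameter of the rings seen; outline at mid height"""
    out=[]
    for l in labels:
        for d in robot.trace(n,l):
            m=d['mask'].astype(np.uint8)
            if m.sum()<15: continue
            k=max(cv2.findContours(m,cv2.RETR_EXTERNAL,cv2.CHAIN_APPROX_NONE)[0],key=len)[:,0]
            w=bp(c,k,zt if l!='collar' else .006).astype(np.float32)
            (x,y),(a,b),_=cv2.minAreaRect(w)
            col=c['color'][d['mask']].mean(0).astype(int)
            out.append((l,round(x,4),round(y,4),round(a*1e3),round(b*1e3),round(d['p'],2),col.tolist()))
    return out
def tri(cs,uvs):
    A=np.zeros((3,3));b=np.zeros(3)
    for c,uv in zip(cs,uvs):
        o,d=ray(c,uv);d=d[0]/np.linalg.norm(d[0]);M=np.eye(3)-np.outer(d,d);A+=M;b+=M@o
    return np.linalg.solve(A,b)
def st():
    s=robot.get_state();r=R.from_quat(s['eef_rot']).as_matrix()
    print('t',round(s['t'],2),'tcp',np.round(s['eef_pos'],4),'z',np.round(r[:,2],3),'yaw_y',round(np.degrees(np.arctan2(r[1,1],r[0,1])),1),'F',np.round(s['wrist_force'],1),'w',round(s['width'],4),'g',round(s['grip_force'],1),'q6',round(s['joints'][5],2));return s
E
python3 - <<'E'
from h import *
cs={}
for n in ['scene','side']:
    c=cs[n]=cam(n);print(n,c['W'][:3,3])
    for r in rings(c,n): print(r)
    for l,z in [('tray',.02),('figure_0',.05),('pencil',.005),('switchbox',.12)]:
        for d in robot.trace(n,l)[:6]:
            m=d['mask'].astype(np.uint8);k=max(cv2.findContours(m,0,1)[0],key=len)[:,0]
            if l=='figure_0':
                x0,y0,x1,y1=d['rect'];print(l,bp(c,[[(x0+x1)/2,y1-6]],0).round(3),'col',c['color'][d['mask']].mean(0).astype(int),np.round(d['rect']))
            else:
                q=cv2.minAreaRect(bp(c,k,z).astype(np.float32));print(l,np.round(q[0],3),np.round(q[1],3),round(q[2],1))
print('tip',tri([cs['scene'],cs['side']],[[183,139],[401,305]]))
print('carrier',tri([cs['scene'],cs['side']],[[463,357],[281,168.5]]), bp(cs['scene'],[[463,357]],.125),bp(cs['side'],[[281,168.5]],.125))
im=cs['scene']['color'];cv2.imwrite('pics/box.png',cv2.resize(im[290:480,360:540],None,fx=3,fy=3,interpolation=2))
E
```

```text
scene [0.96863014 0.42419403 0.88890075]
('ring_62', 0.556, -0.0045, 61, 59, 0.83, [42, 47, 55])
('ring_62', 0.4437, -0.0069, 39, 36, 0.77, [45, 53, 62])
('ring_62', 0.4376, -0.126, 49, 43, 0.7, [122, 65, 106])
('ring_62', 0.5419, -0.1355, 48, 44, 0.66, [43, 49, 57])
('ring_62', 0.5606, 0.1483, 32, 28, 0.62, [42, 50, 58])
('collar', 0.4356, 0.1316, 25, 20, 0.57, [115, 118, 124])
tray [0.705 0.025] [0.151 0.126] 86.4
figure_0 [[0.336 0.236]] col [49 69 94] [444. 229. 479. 282.]
figure_0 [[ 0.743 -0.173]] col [ 75 101 125] [155. 239. 186. 284.]
figure_0 [[ 0.363 -0.202]] col [ 73  98 122] [287. 132. 307. 177.]
figure_0 [[0.747 0.198]] col [50 71 99] [286. 358. 319. 415.]
pencil [0.487 0.075] [0.149 0.014] 3.0
switchbox [0.628 0.373] [0.28  0.133] 18.2
side [ 0.33509407 -0.73826174  0.53090197]
('ring_62', 0.5385, -0.1446, 52, 46, 0.75, [30, 34, 39])
('ring_62', 0.4341, -0.1316, 50, 45, 0.66, [181, 75, 149])
('ring_62', 0.4397, -0.0172, 43, 37, 0.62, [29, 32, 38])
('ring_62', 0.5519, -0.0124, 67, 59, 0.59, [27, 28, 31])
('ring_62', 0.5572, 0.139, 37, 25, 0.45, [22, 23, 27])
('collar', 0.4339, 0.1271, 32, 22, 0.47, [132, 134, 143])
tray [0.7   0.015] [0.178 0.136] 86.7
tray [ 0.352 -0.173] [0.151 0.043] 89.9
figure_0 [[0.324 0.221]] col [32 60 99] [188. 199. 215. 253.]
figure_0 [[0.741 0.198]] col [29 53 88] [364. 181. 381. 232.]
figure_0 [[ 0.347 -0.215]] col [ 64 101 139] [218. 324. 253. 386.]
figure_0 [[ 0.734 -0.188]] col [ 64 101 139] [437. 267. 462. 328.]
pencil [0.486 0.072] [0.15  0.021] 3.7
switchbox [0.554 0.243] [0.235 0.38 ] 5.7
tip [ 0.56851957 -0.30909102  0.16349484]
carrier [0.54662024 0.34918767 0.12103329] [[0.54906967 0.34950427]] [[0.54441895 0.33902849]]
```

View pics/box.png

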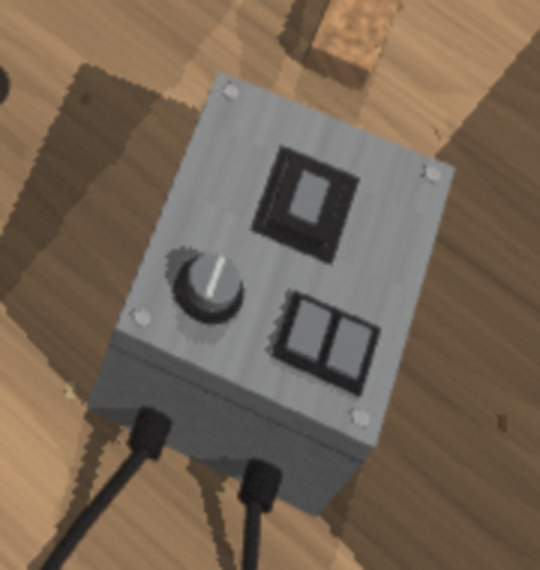

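The crop shows the box top corners at about (433,315), (512,346), (486,438) and (399,400), with the carrier at about (463,357). The dial and pad are toward the lower end, which is +x. I'll compute the box yaw, then travel there.

```bash
python3 - <<'E'
from h import *
c=cam('scene')
q=bp(c,[[433.3,315],[511.7,346],[486,438],[399.3,400]],.12);print(q.round(4),q.mean(0))
for i in range(4):
    d=q[(i+1)%4]-q[i];print(np.linalg.norm(d).round(3),np.degrees(np.arctan2(d[1],d[0])).round(1))
print(bp(c,np.array([[283,147],[358,180],[332,262],[253,228]])/3+[360,290],.121).round(4))
st()
E
```

```text
[[0.5185 0.272 ]
 [0.4772 0.3935]
 [0.6265 0.4426]
 [0.6687 0.3205]] [0.57272971 0.35713986]
0.128 108.8
0.157 18.2
0.129 -70.9
0.158 -162.1
[[0.5308 0.3217]
 [0.5192 0.3607]
 [0.5664 0.3763]
 [0.5793 0.337 ]]
t 2.7 tcp [ 0.1418 -0.5314  0.3039] z [ 0.  0. -1.] yaw_y -75.1 F [-1.1 -0.2 -0.1] w 0.0853 g 0.0 q6 -0.07
```

Call:
{"fn": "play_rows", "kwargs": {
  "increments": [
    [0,0,0,1.8,3.7,0,0],
    [0,0,0,1.8,3.7,0,0],
    [0,0,0,1.8,3.7,0,0],
    [0,0,0,1.8,3.7,0,0],
    [0,0,0,1.8,3.7,0,0]
  ]
}}

```text
t: 3.12
eef_pos: [0.2321, -0.3446, 0.3038]
eef_rot: [0.992, 0.13, 0.0, 0.0]
wrist_force: [1.4, -0.7, -0.4]
width: 0.0257
grip_force: 0.0
```

Call:
{"fn": "play_rows", "kwargs": {
  "increments": [
    [0,0,0,1.8,3.7,0,0],
    [0,0,0,1.8,3.7,0,0],
    [0,0,0,1.8,3.7,0,0],
    [0,0,0,1.8,3.7,0,0],
    [0,0,0,1.8,3.7,0,0]
  ]
}}

```text
t: 3.53
eef_pos: [0.322, -0.1595, 0.3042]
eef_rot: [0.992, 0.13, 0.0, 0.0]
wrist_force: [1.0, -0.9, -0.4]
width: 0.0001
grip_force: 0.0
```

Call:
{"fn": "play_rows", "kwargs": {
  "increments": [
    [0,0,0,1.8,3.7,0,0],
    [0,0,0,1.8,3.7,0,0],
    [0,0,0,1.8,3.7,0,0],
    [0,0,0,1.8,3.7,0,0],
    [0,0,0,1.8,3.7,0,0]
  ]
}}

```text
t: 3.95
eef_pos: [0.4122, 0.0259, 0.3042]
eef_rot: [0.991, 0.13, 0.0, 0.0]
wrist_force: [0.7, -1.1, 0.8]
width: 0.0001
grip_force: 0.0
```

```bash
python3 - <<'E'
from h import *
c=cam('wrist')
for r in rings(c,'wrist'): print(r)
cv2.imwrite('pics/w1.png',c['color'])
print(proj(c,[[.549,.349,.125]]))
E
```

```text
('ring_62', 0.5591, 0.1472, 30, 28, 0.9, [36, 40, 46])
('ring_62', 0.4427, -0.009, 37, 36, 0.81, [40, 42, 46])
('ring_62', 0.5407, -0.1364, 45, 47, 0.71, [39, 40, 45])
('ring_62', 0.4378, -0.1253, 43, 47, 0.68, [166, 55, 127])
('ring_62', 0.5554, -0.0053, 60, 61, 0.67, [39, 39, 42])
('collar', 0.4367, 0.131, 24, 24, 0.79, [164, 165, 175])
[[6.07772019 0.80524936]]
```

Call:
{"fn": "play_rows", "kwargs": {
  "increments": [
    [0,0,0.7,1.4,3.2,0,0],
    [0,0,0.7,1.4,3.2,0,0],
    [0,0,0.7,1.4,3.2,0,0],
    [0,0,0.7,1.4,3.2,0,0],
    [0,0,0.6,1.4,3.2,0,0]
  ]
}}

```text
t: 4.52
eef_pos: [0.4823, 0.1841, 0.304]
eef_rot: [0.987, 0.159, 0.0, 0.0]
wrist_force: [0.5, 0.1, 1.6]
width: -0.0003
grip_force: 0.0
```

Call:
{"fn": "play_rows", "kwargs": {
  "increments": [
    [0,0,0,1.3,3.2,0,0],
    [0,0,0,1.3,3.2,0,0],
    [0,0,0,1.3,3.2,0,0],
    [0,0,0,1.3,3.2,0,0],
    [0,0,0,1.3,3.2,0,0]
  ]
}}

```text
t: 4.93
eef_pos: [0.5477, 0.3438, 0.3039]
eef_rot: [0.987, 0.159, -0.0, 0.0]
wrist_force: [0.4, -0.3, 0.9]
width: 0.0002
grip_force: 0.0
```

Call:
{"fn": "play_rows", "kwargs": {
  "increments": [
    [0,0,0,0,0,0,0],
    [0,0,0,0,0,0,0],
    [0,0,0,0,0,0,0],
    [0,0,0,0,0,0,0],
    [0,0,0,0,0,0,0]
  ]
}}

```text
t: 5.35
eef_pos: [0.547, 0.3423, 0.3045]
eef_rot: [0.987, 0.159, 0.0, -0.0]
wrist_force: [-0.7, 0.2, -0.2]
width: -0.0002
grip_force: 0.0
```

```bash
python3 - <<'E'
from h import *
st();c=cam('wrist')
cv2.imwrite('pics/w2.png',c['color'])
print(proj(c,[[.549,.349,.125]]))
for l in ['carrier','switchbox']:
    for d in robot.trace('wrist',l)[:2]:
        m=d['mask'].astype(np.uint8);k=max(cv2.findContours(m,0,1)[0],key=len)[:,0]
        q=cv2.minAreaRect(bp(c,k,.128 if l=='carrier' else .12).astype(np.float32));print(l,d['p'],d['rect'],np.round(q[0],4),np.round(q[1],4),round(q[2],1))
E
```

```text
t 5.35 tcp [0.547  0.3423 0.3045] z [ 0.001  0.    -1.   ] yaw_y -71.7 F [-0.7  0.2 -0.2] w -0.0002 g 0.0 q6 1.75
[[313.49319788 228.17654641]]
carrier 0.76 [295.6, 195.5, 334.8, 255.9] [0.5517 0.3484] [0.0416 0.0303] 18.2
switchbox 0.97 [219.9, 2.6, 416.3, 293.2] [0.6001 0.3643] [0.2165 0.1308] 18.0
switchbox 0.41 [556.6, 257.3, 591.6, 300.2] [0.5775 0.1099] [0.0466 0.0422] 72.4
```

View pics/w2.png

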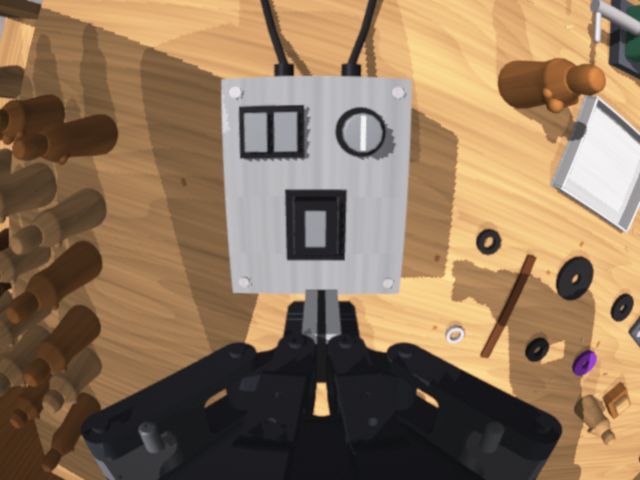

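The wrist view shows the carrier at (315,228), fitted as 41.6 x 30.3 mm at (0.5517, 0.3484), yaw 18°. I'll move above it and press.

Call:
{"fn": "play_rows", "kwargs": {
  "increments": [
    [0,0,0,0.4,0.6,-2.2,0],
    [0,0,0,0,0,-2.5,0],
    [0,0,0,0,0,-2.5,0],
    [0,0,0,0,0,-1.8,0],
    [0,0,0,0,0,-0.8,0]
  ]
}}

```text
t: 5.92
eef_pos: [0.5502, 0.349, 0.2031]
eef_rot: [0.987, 0.159, -0.002, 0.001]
wrist_force: [0.0, -0.3, -1.1]
width: 0.0003
grip_force: 0.0
```

Call:
{"fn": "play_rows", "kwargs": {
  "increments": [
    [0,0,0,0,0,-0.2,0],
    [0,0,0,0,0,-0.2,0],
    [0,0,0,0,0,-0.15,0],
    [0,0,0,0,0,-0.15,0],
    [0,0,0,0,0,0,0]
  ]
}}

```text
t: 6.33
eef_pos: [0.5511, 0.3498, 0.2001]
eef_rot: [0.987, 0.159, 0.001, -0.0]
wrist_force: [1.1, -0.1, 3.5]
width: -0.0
grip_force: 1.7
```

Call:
{"fn": "play_rows", "kwargs": {
  "increments": [
    [0,0,0,0,0,-0.15,0],
    [0,0,0,0,0,-0.1,0],
    [0,0,0,0,0,0,0],
    [0,0,0,0,0,0,0],
    [0,0,0,0,0,0,0]
  ]
}}

```text
t: 6.75
eef_pos: [0.551, 0.3497, 0.1971]
eef_rot: [0.987, 0.159, 0.001, -0.0]
wrist_force: [1.1, 0.2, 4.5]
width: -0.0
grip_force: 2.3
```

Call:
{"fn": "play_rows", "kwargs": {
  "increments": [
    [0,0,0,0,0,-0.1,0],
    [0,0,0,0,0,-0.05,0],
    [0,0,0,0,0,0,0],
    [0,0,0,0,0,0,0],
    [0,0,0,0,0,0,0]
  ]
}}

```text
t: 7.17
eef_pos: [0.5509, 0.3497, 0.195]
eef_rot: [0.987, 0.159, 0.0, -0.0]
wrist_force: [0.1, 1.1, 5.4]
width: 0.0001
grip_force: 2.4
```

Call:
{"fn": "play_rows", "kwargs": {
  "increments": [
    [0,0,0,0,0,0.5,0],
    [0,0,0,0,0,1.5,0],
    [0,0,0,0,0,2.5,0],
    [0,0,0,0,0,2.5,0],
    [0,0,0,0,0,1,0]
  ]
}}

```text
t: 7.58
eef_pos: [0.551, 0.3498, 0.2782]
eef_rot: [0.987, 0.159, 0.001, -0.001]
wrist_force: [0.1, -0.3, 1.6]
width: -0.0001
grip_force: 0.0
```

Call:
{"fn": "play_rows", "kwargs": {
  "increments": [
    [0,0,0,0,0,0,5],
    [0,0,0,0,0,0,5],
    [0,0,0,0,0,0,5],
    [0,0,0,0,0,0,5],
    [0,0,0,0,0,0,5]
  ]
}}

```text
t: 8.0
eef_pos: [0.5506, 0.3495, 0.2735]
eef_rot: [0.987, 0.159, -0.001, 0.0]
wrist_force: [0.0, 0.1, -0.3]
width: 0.0504
grip_force: 0.0
```

```bash
python3 - <<'E'
from h import *
st();c=cam('wrist')
cv2.imwrite('pics/w3.png',c['color'][100:400,150:500])
for d in robot.trace('wrist','carrier')[:2]:
  m=d['mask'].astype(np.uint8);k=max(cv2.findContours(m,0,1)[0],key=len)[:,0]
  for z in (.128,.148):
    q=cv2.minAreaRect(bp(c,k,z).astype(np.float32));print(d['p'],d['rect'],np.round(q[0],4),np.round(q[1],4),round(q[2],1))
E
```

```text
t 8.0 tcp [0.5506 0.3495 0.2735] z [-0.002 -0.001 -1.   ] yaw_y -71.7 F [ 0.   0.1 -0.3] w 0.0504 g 0.0 q6 1.76
0.74 [297.9, 216.9, 352.5, 296.6] [0.5469 0.3468] [0.0529 0.0336] 18.3
0.74 [297.9, 216.9, 352.5, 296.6] [0.5545 0.3495] [0.048  0.0305] 18.3
```

View pics/w3.png

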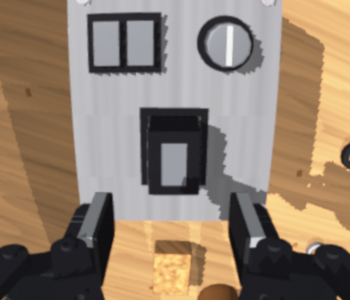

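The carrier has sprung up (top near (174,170) in the crop) and sits between the open fingers. I'll lower, grip and lift.

Call:
{"fn": "play_rows", "kwargs": {
  "increments": [
    [0,0,0,0.05,-0.05,-2,5],
    [0,0,0,0,0,-2,5],
    [0,0,0,0,0,-2,5],
    [0,0,0,0,0,-1.2,5],
    [0,0,0,0,0,-0.5,5]
  ]
}}

```text
t: 8.52
eef_pos: [0.5509, 0.3488, 0.1956]
eef_rot: [0.987, 0.159, -0.001, 0.001]
wrist_force: [0.0, 0.8, 1.1]
width: 0.0502
grip_force: 0.0
```

Call:
{"fn": "play_rows", "kwargs": {
  "increments": [
    [0,0,0,0,0,0,5],
    [0,0,0,0,0,0,2],
    [0,0,0,0,0,0,2],
    [0,0,0,0,0,0,2],
    [0,0,0,0,0,0,2]
  ],
  "squeeze": 60
}}

```text
t: 8.93
eef_pos: [0.5516, 0.3492, 0.1991]
eef_rot: [0.987, 0.159, 0.001, -0.0]
wrist_force: [0.2, 0.2, 2.5]
width: 0.0288
grip_force: 62.2
```

Call:
{"fn": "play_rows", "kwargs": {
  "increments": [
    [0,0,0,0,0,0,2],
    [0,0,0,0,0,0.5,2],
    [0,0,0,0,0,1,2],
    [0,0,0,0,0,1,2],
    [0,0,0,0,0,1,2]
  ]
}}

```text
t: 9.35
eef_pos: [0.5513, 0.3491, 0.2343]
eef_rot: [0.987, 0.159, 0.0, -0.0]
wrist_force: [0.3, -0.1, -1.3]
width: 0.0288
grip_force: 61.9
```

Call:
{"fn": "play_rows", "kwargs": {
  "increments": [
    [0,0,0,0,0,2,2],
    [0,0,0,0,0,2,2],
    [0,0,0,0,0,1.5,2],
    [0,0,0,0,-1.5,0,2],
    [0,0,0,0.5,-2,0,2]
  ]
}}

```text
t: 9.77
eef_pos: [0.5558, 0.3149, 0.2901]
eef_rot: [0.987, 0.16, 0.001, -0.001]
wrist_force: [-0.3, -1.1, -0.6]
width: 0.0288
grip_force: 65.3
```

Call:
{"fn": "play_rows", "kwargs": {
  "increments": [
    [0,0,0,1.2,-2.5,0,2],
    [0,0,0,1.2,-2.5,0,2],
    [0,0,0,1.2,-2.5,0,2],
    [0,0,0,1.2,-2.5,0,2],
    [0,0,0,1.2,-2.5,0,2]
  ]
}}

```text
t: 10.18
eef_pos: [0.6167, 0.1879, 0.2891]
eef_rot: [0.987, 0.159, 0.0, -0.0]
wrist_force: [0.9, 0.3, -0.6]
width: 0.0288
grip_force: 65.3
```

Call:
{"fn": "play_rows", "kwargs": {
  "increments": [
    [0,0,0,1.2,-2.5,0,2],
    [0,0,0,1.2,-2.5,0,2],
    [0,0,0,1.2,-2.5,0,2],
    [0,0,0,1.2,-2.5,0,2],
    [0,0,0,1.2,-2.5,0,2]
  ]
}}

```text
t: 10.6
eef_pos: [0.6767, 0.0628, 0.2891]
eef_rot: [0.987, 0.159, 0.0, 0.0]
wrist_force: [1.2, 0.4, -0.5]
width: 0.0283
grip_force: 65.3
```

Call:
{"fn": "play_rows", "kwargs": {
  "increments": [
    [0,0,0,1.1,-2,0,2],
    [0,0,0,1,-1.5,0,2],
    [0,0,0,0.4,-0.9,0,2],
    [0,0,0,0,0,0,2],
    [0,0,0,0,0,0,2]
  ]
}}

```text
t: 11.02
eef_pos: [0.7011, 0.0204, 0.2882]
eef_rot: [0.987, 0.159, 0.0, -0.0]
wrist_force: [-0.3, 0.7, -2.2]
width: 0.0284
grip_force: 65.3
```

```bash
python3 - <<'E'
from h import *
s=st();n='scene';c=cam(n)
for n in ('scene','side'):
  c=cam(n)
  for d in robot.trace(n,'carrier')[:1]: print(n,d['p'],np.round(d['rect']))
  x,y=s['eef_pos'][:2];print(proj(c,[[x,y,s['eef_pos'][2]-z] for z in (.051,.135)]).round())
  cv2.imwrite(f'pics/{n}2.png',c['color'])
  for d in robot.trace(n,'tray')[:1]:
        m=d['mask'].astype(np.uint8);k=max(cv2.findContours(m,0,1)[0],key=len)[:,0]
        q=cv2.minAreaRect(bp(c,k,.015).astype(np.float32));print(np.round(q[0],3),np.round(q[1],3),round(q[2],1))
E
```

```text
t 11.02 tcp [0.7011 0.0204 0.2882] z [ 0.  0. -1.] yaw_y -71.7 F [-0.3  0.7 -2.2] w 0.0284 g 65.3 q6 1.23
scene 0.77 [231. 240. 261. 294.]
[[239. 250.]
 [245. 281.]]
[0.703 0.023] [0.15  0.128] 86.7
side 0.83 [372. 158. 402. 209.]
[[394. 160.]
 [391. 200.]]
[0.432 0.112] [0.031 0.022] 80.2
```

View pics/side2.png

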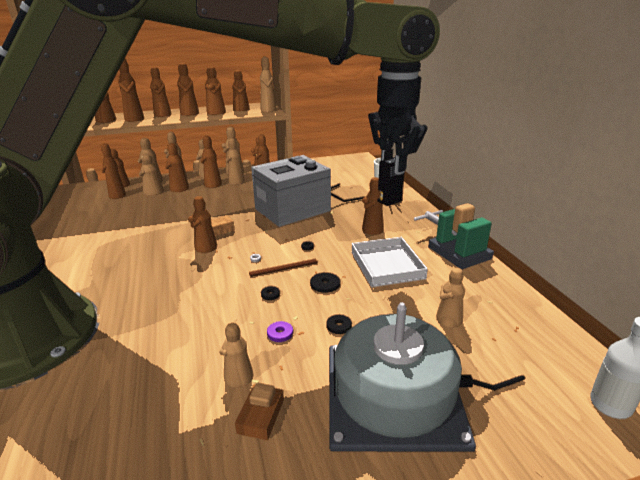

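The carrier is held upright above the tray, at (390,185) in the side view. I'll lower it.

Call:
{"fn": "play_rows", "kwargs": {
  "increments": [
    [0,0,0,0,0,-2,2],
    [0,0,0,0,0,-3,2],
    [0,0,0,0,0,-3,2],
    [0,0,0,0,0,-3,2],
    [0,0,0,0,0,-2,2]
  ]
}}

```text
t: 11.78
eef_pos: [0.7004, 0.0204, 0.1547]
eef_rot: [0.987, 0.16, -0.001, -0.0]
wrist_force: [0.0, 0.2, -1.2]
width: 0.0286
grip_force: 65.3
```

Call:
{"fn": "play_rows", "kwargs": {
  "increments": [
    [0,0,0,0,0,-0.7,2],
    [0,0,0,0,0,-0.3,2],
    [0,0,0,0,0,-0.2,2],
    [0,0,0,0,0,-0.2,2],
    [0,0,0,0,0,0,2]
  ]
}}

```text
t: 12.2
eef_pos: [0.7017, 0.0202, 0.1451]
eef_rot: [0.987, 0.159, 0.001, 0.0]
wrist_force: [0.4, -0.4, -1.1]
width: 0.0287
grip_force: 65.3
```

Call:
{"fn": "play_rows", "kwargs": {
  "increments": [
    [0,0,0,0,0,-0.15,2],
    [0,0,0,0,0,-0.15,2],
    [0,0,0,0,0,-0.1,2],
    [0,0,0,0,0,0,2],
    [0,0,0,0,0,0,2]
  ]
}}

```text
t: 12.62
eef_pos: [0.7013, 0.0201, 0.1399]
eef_rot: [0.987, 0.159, -0.0, -0.0]
wrist_force: [0.3, 1.0, -0.7]
width: 0.0288
grip_force: 65.3
```

Call:
{"fn": "play_rows", "kwargs": {
  "increments": [
    [0,0,0,0,0,-0.1,2],
    [0,0,0,0,0,-0.1,2],
    [0,0,0,0,0,0,2],
    [0,0,0,0,0,0,2],
    [0,0,0,0,0,0,2]
  ]
}}

```text
t: 13.03
eef_pos: [0.7015, 0.0201, 0.1384]
eef_rot: [0.987, 0.159, 0.0, 0.0]
wrist_force: [-1.9, 0.1, 5.7]
width: 0.0289
grip_force: 65.9
```

Call:
{"fn": "play_rows", "kwargs": {
  "increments": [
    [0,0,0,0,0,0,2.9],
    [0,0,0,0,0,0,3.5],
    [0,0,0,0,0,0,5],
    [0,0,0,0,0,0,5],
    [0,0,0,0,0,1,5]
  ]
}}

```text
t: 13.45
eef_pos: [0.7006, 0.0201, 0.1458]
eef_rot: [0.987, 0.159, -0.002, -0.0]
wrist_force: [0.3, 0.2, 0.2]
width: 0.0501
grip_force: 0.0
```

Call:
{"fn": "play_rows", "kwargs": {
  "increments": [
    [0,0,0,0,0,3,5],
    [0,0,0,0,0,3,5],
    [0,0,0,0,0,3,5],
    [0,0,0,-2,-0.3,2,8.3],
    [0,0,0,-3,-0.4,0,8.3]
  ]
}}

```text
t: 13.87
eef_pos: [0.6525, 0.0132, 0.2631]
eef_rot: [0.987, 0.16, 0.004, 0.001]
wrist_force: [1.0, -0.1, -0.4]
width: 0.0725
grip_force: 0.0
```

Call:
{"fn": "play_rows", "kwargs": {
  "increments": [
    [0,0,0,-3,-0.5,0,8.3],
    [0,0,0,-3,-0.5,0,8.3],
    [0,0,0,-2.5,-0.5,0,8.3],
    [0,0,0,0,0,0,8.3],
    [0,0,0,0,0,0,8.3]
  ]
}}

```text
t: 14.28
eef_pos: [0.5659, -0.0021, 0.2593]
eef_rot: [0.987, 0.159, 0.001, 0.0]
wrist_force: [0.9, -0.4, 0.0]
width: 0.0831
grip_force: 0.0
```

```bash
python3 - <<'E'
from h import *
s=st();c=cam('wrist');cv2.imwrite('pics/w4.png',c['color'])
for r in rings(c,'wrist'): print(r)
c=cam('scene')
for n in ['scene']:
  for d in robot.trace(n,'carrier')[:2]: print(n,d['p'],np.round(d['rect']))
  print(proj(c,[[.7,.02,.003],[.7,.02,.087]]).round())
E
```

```text
t 14.28 tcp [ 0.5659 -0.0021  0.2593] z [ 0.002 -0.    -1.   ] yaw_y -71.7 F [ 0.9 -0.4  0. ] w 0.0831 g 0.0 q6 1.18
('ring_62', 0.5614, 0.1457, 29, 32, 0.96, [33, 37, 43])
('ring_62', 0.4386, -0.1254, 51, 44, 0.96, [153, 59, 123])
('ring_62', 0.5428, -0.1368, 49, 44, 0.91, [32, 34, 38])
('ring_62', 0.4453, -0.0089, 37, 40, 0.9, [35, 39, 44])
('ring_62', 0.5561, -0.006, 61, 63, 0.72, [39, 41, 45])
('collar', 0.4379, 0.1313, 24, 27, 0.72, [125, 129, 139])
scene 0.63 [238. 292. 262. 334.]
[[252. 324.]
 [248. 301.]]
```

View pics/w4.png

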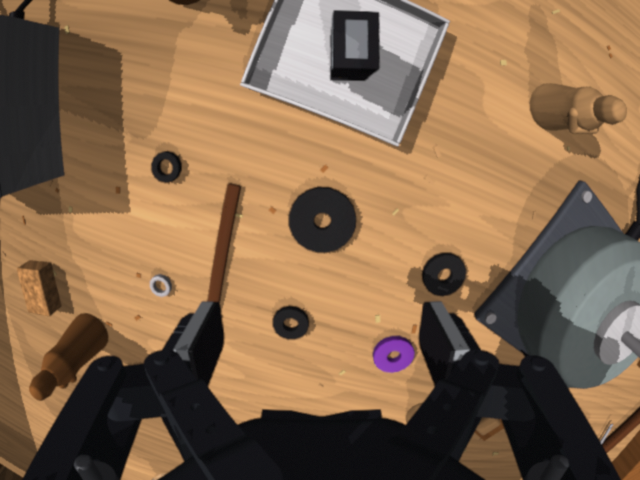

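The carrier stands in the tray at (355,45). Ring 62 is at (323,219), with a fitted diameter of 62. I'll descend to it.

Call:
{"fn": "play_rows", "kwargs": {
  "increments": [
    [0,0,0,-1,-0.35,-2.5,7.2],
    [0,0,0,0,0,-3.5,7.2],
    [0,0,0,0,0,-3.5,7.2],
    [0,0,0,0,0,-3.5,7.2],
    [0,0,0,0,0,-2.5,7.2]
  ]
}}

```text
t: 14.95
eef_pos: [0.5557, -0.0052, 0.0997]
eef_rot: [0.987, 0.159, -0.001, -0.0]
wrist_force: [0.4, 0.1, -0.0]
width: 0.072
grip_force: 0.0
```

Call:
{"fn": "play_rows", "kwargs": {
  "increments": [
    [0,0,0,0,0,-1.5,7.2],
    [0,0,0,0,0,-0.8,7.2],
    [0,0,0,0,0,-0.2,7.2],
    [0,0,0,0,0,0,7.2],
    [0,0,0,0,0,0,7.2]
  ]
}}

```text
t: 15.37
eef_pos: [0.5569, -0.0054, 0.0789]
eef_rot: [0.987, 0.159, 0.001, 0.0]
wrist_force: [0.1, 0.5, 1.1]
width: 0.0716
grip_force: 0.0
```

Call:
{"fn": "play_rows", "kwargs": {
  "increments": [
    [0,0,0,0,0,-0.2,7.2],
    [0,0,0,0,0,-0.2,7.2],
    [0,0,0,0,0,-0.1,7.2],
    [0,0,0,0,0,0,7.2],
    [0,0,0,0,0,0,7.2]
  ]
}}

```text
t: 15.78
eef_pos: [0.5563, -0.0054, 0.073]
eef_rot: [0.987, 0.159, 0.0, 0.0]
wrist_force: [0.7, 0.0, -0.3]
width: 0.0719
grip_force: 0.0
```

Call:
{"fn": "play_rows", "kwargs": {
  "increments": [
    [0,0,0,0,0,-0.2,7.2],
    [0,0,0,0,0,-0.2,7.2],
    [0,0,0,0,0,-0.1,7.2],
    [0,0,0,0,0,0,7.2],
    [0,0,0,0,0,0,7.2]
  ]
}}

```text
t: 16.2
eef_pos: [0.5563, -0.0054, 0.0678]
eef_rot: [0.987, 0.159, -0.0, -0.0]
wrist_force: [-0.3, 0.7, 0.5]
width: 0.0722
grip_force: 0.0
```

Call:
{"fn": "play_rows", "kwargs": {
  "increments": [
    [0,0,0,0,0,-0.1,7.2],
    [0,0,0,0,0,-0.1,7.2],
    [0,0,0,0,0,0,7.2],
    [0,0,0,0,0,0,7.2],
    [0,0,0,0,0,0,7.2]
  ]
}}

```text
t: 16.62
eef_pos: [0.5563, -0.0054, 0.0659]
eef_rot: [0.987, 0.159, -0.0, -0.0]
wrist_force: [-0.3, -0.2, 0.4]
width: 0.0718
grip_force: 0.0
```

Call:
{"fn": "play_rows", "kwargs": {
  "increments": [
    [0,0,0,0,0,0.15,7.2],
    [0,0,0,0,0,0,6.5],
    [0,0,0,0,0,0,5.5],
    [0,0,0,0,0,0,5.5],
    [0,0,0,0,0,0,5.5]
  ],
  "squeeze": 50
}}

```text
t: 17.03
eef_pos: [0.5565, -0.0054, 0.0683]
eef_rot: [0.987, 0.159, 0.0, 0.0]
wrist_force: [-4.2, 1.0, 11.8]
width: 0.06
grip_force: 51.2
```

```bash
python3 -c "
from h import *
st()"
```

```text
t 17.03 tcp [ 0.5565 -0.0054  0.0683] z [ 0.001 -0.    -1.   ] yaw_y -71.7 F [-4.2  1.  11.8] w 0.06 g 51.2 q6 1.18
```

Call:
{"fn": "play_rows", "kwargs": {
  "increments": [
    [0,0,0,0,0,0.5,5.5],
    [0,0,0,0,0,1.5,5.5],
    [0,0,0,0,0,3,5.5],
    [0,0,0,0,0,4,5.5],
    [0,0,0,0,0,4,5.5]
  ]
}}

```text
t: 17.45
eef_pos: [0.5558, -0.0053, 0.1985]
eef_rot: [0.987, 0.159, -0.001, -0.0]
wrist_force: [1.2, -1.0, 0.4]
width: 0.0598
grip_force: 54.1
```

Call:
{"fn": "play_rows", "kwargs": {
  "increments": [
    [0,0,0,0,0,4,5.5],
    [0,0,0,0,0,3,5.5],
    [0,0,0,0,0,2.5,5.5],
    [0,0,0,-0.6,-2.5,0,5.5],
    [0,0,0,-0.7,-3.5,0,5.5]
  ]
}}

```text
t: 17.87
eef_pos: [0.5435, -0.0644, 0.2943]
eef_rot: [0.987, 0.161, 0.002, 0.0]
wrist_force: [0.4, -0.9, -2.5]
width: 0.0596
grip_force: 54.1
```

Call:
{"fn": "play_rows", "kwargs": {
  "increments": [
    [0,0,0,-0.8,-3.5,0,5.5],
    [0,0,0,-0.8,-3.5,0,5.5],
    [0,0,0,-0.8,-3.5,0,5.5],
    [0,0,0,-0.8,-3.5,0,5.5],
    [0,0,0,-0.8,-3,0,5.5]
  ]
}}

```text
t: 18.28
eef_pos: [0.5025, -0.2374, 0.2926]
eef_rot: [0.987, 0.159, 0.0, 0.0]
wrist_force: [0.5, 0.4, -1.1]
width: 0.0595
grip_force: 54.1
```

Call:
{"fn": "play_rows", "kwargs": {
  "increments": [
    [0,0,0,-0.5,-2.5,0,5.5],
    [0,0,0,-0.2,-2,0,5.5],
    [0,0,0,0,0,0,5.5],
    [0,0,0,0,0,0,5.5],
    [0,0,0,0,0,0,5.5]
  ]
}}

```text
t: 18.7
eef_pos: [0.4963, -0.2799, 0.2923]
eef_rot: [0.987, 0.159, -0.0, -0.0]
wrist_force: [0.4, 0.2, -0.6]
width: 0.0594
grip_force: 54.1
```

```bash
python3 - <<'E'
from h import *
s=st();c=cam('wrist');cv2.imwrite('pics/w5.png',c['color'])
print(proj(c,[[.5685,-.309,.107],[.5685,-.309,.169]]).round(1))
for d in robot.trace('wrist','sander')[:1]:
        m=d['mask'].astype(np.uint8);k=max(cv2.findContours(m,0,1)[0],key=len)[:,0]
        print(d['p'],d['rect'])
for r in rings(c,'wrist'): print(r)
E
```

```text
t 18.7 tcp [ 0.4963 -0.2799  0.2923] z [-0.  0. -1.] yaw_y -71.7 F [ 0.4  0.2 -0.6] w 0.0594 g 54.1 q6 0.67
[[394.2 149.7]
 [416.2 160.9]]
0.86 [239.6, 0.0, 503.5, 266.4]
('ring_62', 0.5412, -0.1398, 45, 46, 0.95, [44, 46, 50])
('ring_62', 0.4434, -0.0123, 37, 42, 0.77, [40, 44, 51])
('ring_62', 0.4381, -0.1276, 45, 47, 0.72, [175, 63, 137])
('ring_62', 0.3617, -0.3239, 171, 169, 0.63, [35, 35, 38])
('ring_62', 0.5604, 0.1425, 29, 32, 0.52, [26, 28, 33])
('collar', 0.4374, 0.1241, 23, 17, 0.7, [121, 124, 133])
```

View pics/w5.png

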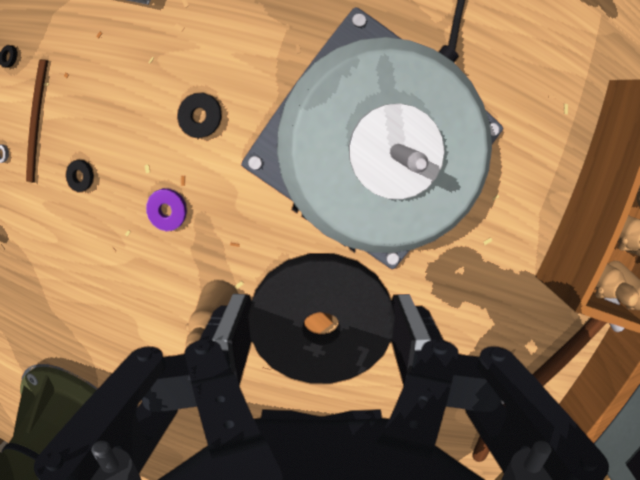

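The view shows ring 62 held level at (322,318), the flange centred near (397,150) and the spindle tip near (418,162). I'll fit both circles in this picture.

```bash
cat >> h.py <<'E'
def flange(c,guess=(.568,-.309),z=.107,r=.034):
    """flange disc: bright pixels near the guess, circle fit in the plane z"""
    u,v=proj(c,[[*guess,z]])[0]
    g=cv2.cvtColor(c['color'],6);yy,xx=np.mgrid[:480,:640]
    near=np.hypot(xx-u,yy-v)<75
    hsv=cv2.cvtColor(c['color'],cv2.COLOR_BGR2HSV)
    m=(near&(g>150)&(hsv[...,1]<25)).astype(np.uint8)
    k=max(cv2.findContours(m,0,1)[0],key=cv2.contourArea)
    w=bp(c,cv2.convexHull(k)[:,0],z).astype(np.float32)
    (x,y),rad=cv2.minEnclosingCircle(w)
    return round(x,4),round(y,4),round(rad,4)
def held(c,s,D,tip=.0685):
    """centre of the ring in the fingers: outline of its top face, TCP-relative"""
    zt=s['eef_pos'][2]-tip+.01
    u,v=proj(c,[[s['eef_pos'][0],s['eef_pos'][1],zt]])[0]
    best=None
    for d in robot.trace('wrist','ring_62' if D>.025 else 'collar'):
        x0,y0,x1,y1=d['rect']
        if x0<u<x1 and y0<v<y1:
            m=d['mask'].astype(np.uint8);k=max(cv2.findContours(m,0,1)[0],key=len)[:,0]
            w=bp(c,k,zt).astype(np.float32);q=cv2.minEnclosingCircle(w);b=cv2.minAreaRect(w)
            return np.round(q[0]-s['eef_pos'][:2],4),round(2*q[1],4),np.round(b[0]-s['eef_pos'][:2],4),np.round(b[1],4)
E
python3 - <<'E'
from h import *
s=robot.get_state();c=cam('wrist')
print(flange(c),bp(c,[[397,150]],.107),bp(c,[[419,162]],.169))
print(held(c,s,.062))
# bore of held ring by picture
zt=s['eef_pos'][2]-.0585
print('bore',bp(c,[[321.5,318]],zt)-s['eef_pos'][:2],bp(c,[[304,320],[340,322]],zt)-s['eef_pos'][:2])
cv2.imwrite('pics/b.png',cv2.resize(c['color'][100:400,230:510],None,fx=2,fy=2,interpolation=2))
E
```

```text
(0.5677, -0.3114, 0.0544) [[ 0.56932698 -0.31068725]] [[ 0.56879196 -0.31040686]]
(array([0.0002, 0.0009]), 0.0644, array([0.0002, 0.0005]), array([0.0638, 0.0599]))
bore [[0.00376296 0.00146725]] [[ 0.00059436  0.00787591]
 [ 0.00428235 -0.00627713]]
```

View pics/b.png

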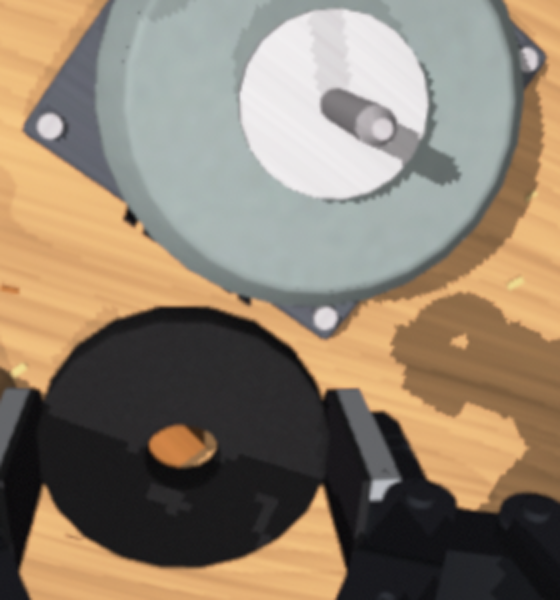

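The crop puts the flange centre at (397,152) and the spindle tip's flat at (421,164).

```bash
python3 - <<'E'
from h import *
c=cam('wrist')
print(bp(c,[[397,152]],.107),bp(c,[[420.7,164.3]],.169))
for p in [(.5685,-.3105),(.567,-.3105),(.568,-.312)]: print(p,proj(c,[[*p,.107],[*p,.169]]).round(1).tolist())
E
```

```text
[[ 0.56792311 -0.31150806]] [[ 0.56787695 -0.31208183]]
(0.5685, -0.3105) [[396.0, 150.7], [418.5, 162.2]]
(0.567, -0.3105) [[395.2, 152.7], [417.5, 164.8]]
(0.568, -0.312) [[397.7, 152.1], [420.6, 164.0]]
```

Call:
{"fn": "play_rows", "kwargs": {
  "increments": [
    [0,0,0,2,-1,0,5.5],
    [0,0,0,2.5,-1.2,0,5.5],
    [0,0,0,2,-0.8,0,5.5],
    [0,0,0,0.65,-0.25,0,5.5],
    [0,0,0,0,0,0,5.5]
  ]
}}

```text
t: 19.47
eef_pos: [0.5686, -0.3129, 0.2915]
eef_rot: [0.987, 0.16, -0.0, -0.0]
wrist_force: [0.2, 0.6, -1.7]
width: 0.0598
grip_force: 54.1
```

Call:
{"fn": "play_rows", "kwargs": {
  "increments": [
    [0,0,0,0,0,-1.5,5.5],
    [0,0,0,0,0,-2,5.5],
    [0,0,0,0,0,-1.1,5.5],
    [0,0,0,0,0,0,5.5],
    [0,0,0,0,0,0,5.5]
  ]
}}

```text
t: 19.88
eef_pos: [0.5675, -0.3127, 0.2466]
eef_rot: [0.987, 0.159, -0.0, -0.0]
wrist_force: [-0.6, 0.2, -0.3]
width: 0.0595
grip_force: 54.1
```

```bash
python3 - <<'E'
from h import *
s=st();c=cam('wrist')
print(held(c,s,.062))
x,y=s['eef_pos'][:2];zt=s['eef_pos'][2]-.0585
u,v=proj(c,[[x,y,zt]])[0].astype(int);print(u,v,proj(c,[[.568,-.3118,.169]]))
cv2.imwrite('pics/b2.png',cv2.resize(c['color'][v-70:v+70,u-90:u+90],None,fx=4,fy=4,interpolation=2))
E
```

```text
t 19.88 tcp [ 0.5675 -0.3127  0.2466] z [-0.  0. -1.] yaw_y -71.7 F [-0.6  0.2 -0.3] w 0.0595 g 54.1 q6 0.69
(array([0.0003, 0.0005]), 0.0645, array([0.0001, 0.0005]), array([0.0639, 0.0599]))
322 326 [[320.43830001 302.2042401 ]]
```

View pics/b2.png

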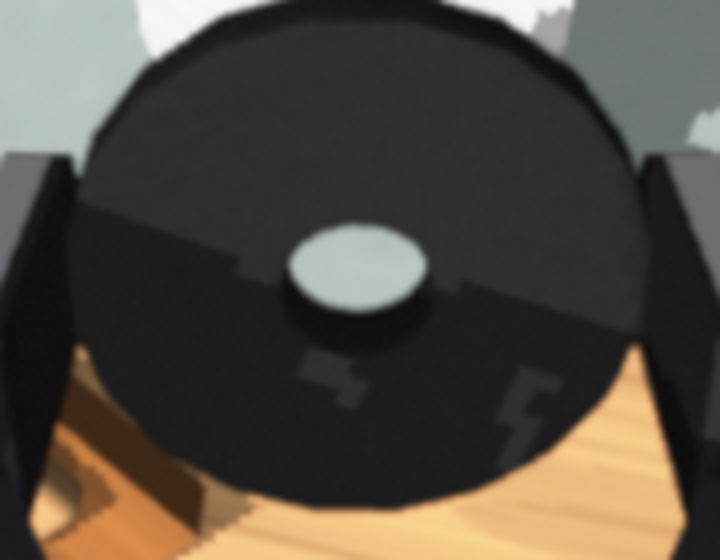

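```bash
python3 - <<'E'
from h import *
s=robot.get_state();c=cam('wrist');p=s['eef_pos'][:2]
for tip in (.0675,.0685,.0695):
    zt=s['eef_pos'][2]-tip+.01
    a=np.linspace(0,2*np.pi,60,endpoint=False)
    f=lambda r,o:(proj(c,np.c_[p+o+r*np.c_[np.cos(a),np.sin(a)],np.full(60,zt)])-[322-90,326-70])*4
    for o in ([0,0],[0,.0005],[-.001,.0005]):
        A,B=f(.031,np.array(o)),f(.0075,np.array(o));print(tip,o,A.min(0).round(),A.max(0).round(),B.min(0).round(),B.max(0).round())
E
```

```text
0.0675 [0, 0] [56.  5.] [662. 514.] [285. 224.] [433. 347.]
0.0675 [0, 0.0005] [52.  3.] [657. 513.] [281. 223.] [428. 346.]
0.0675 [-0.001, 0.0005] [50. 13.] [654. 520.] [278. 231.] [425. 353.]
0.0685 [0, 0] [58.  1.] [660. 509.] [286. 219.] [433. 342.]
0.0685 [0, 0.0005] [54. -1.] [656. 508.] [281. 218.] [428. 340.]
0.0685 [-0.001, 0.0005] [51.  9.] [652. 514.] [278. 226.] [425. 348.]
0.0695 [0, 0] [60. -3.] [658. 503.] [286. 214.] [432. 336.]
0.0695 [0, 0.0005] [55. -5.] [654. 502.] [282. 213.] [428. 335.]
0.0695 [-0.001, 0.0005] [53.  5.] [650. 508.] [279. 221.] [424. 342.]
```

Call:
{"fn": "play_rows", "kwargs": {
  "increments": [
    [0,0,0,0.12,0.1,0,5.5],
    [0,0,0,0,0,-0.5,5.5],
    [0,0,0,0,0,-0.4,5.5],
    [0,0,0,0,0,-0.3,5.5],
    [0,0,0,0,0,-0.3,5.5]
  ]
}}

```text
t: 20.45
eef_pos: [0.569, -0.3118, 0.2308]
eef_rot: [0.987, 0.159, -0.0, -0.0]
wrist_force: [-0.5, -0.5, -0.3]
width: 0.0597
grip_force: 54.1
```

Call:
{"fn": "play_rows", "kwargs": {
  "increments": [
    [0,0,0,0,0,-0.3,5.5],
    [0,0,0,0,0,-0.3,5.5],
    [0,0,0,0,0,0,5.5],
    [0,0,0,0,0,0,5.5],
    [0,0,0,0,0,0,5.5]
  ]
}}

```text
t: 20.87
eef_pos: [0.5691, -0.3119, 0.2255]
eef_rot: [0.987, 0.159, 0.0, 0.0]
wrist_force: [0.7, -1.0, -0.2]
width: 0.0595
grip_force: 54.1
```

Call:
{"fn": "play_rows", "kwargs": {
  "increments": [
    [0,0,0,0,0,-1,5.5],
    [0,0,0,0,0,-1,5.5],
    [0,0,0,0,0,-1,5.5],
    [0,0,0,0,0,-0.8,5.5],
    [0,0,0,0,0,-0.5,5.5]
  ]
}}

```text
t: 21.28
eef_pos: [0.5687, -0.3117, 0.1804]
eef_rot: [0.987, 0.159, -0.001, -0.001]
wrist_force: [0.1, 0.8, -0.4]
width: 0.0596
grip_force: 54.1
```

Call:
{"fn": "play_rows", "kwargs": {
  "increments": [
    [0,0,0,0,0,-0.2,5.5],
    [0,0,0,0,0,-0.2,5.5],
    [0,0,0,0,0,-0.1,5.5],
    [0,0,0,0,0,0,5.5],
    [0,0,0,0,0,0,5.5]
  ]
}}

```text
t: 21.7
eef_pos: [0.5691, -0.3119, 0.1777]
eef_rot: [0.987, 0.159, 0.0, 0.0]
wrist_force: [0.2, -0.9, -0.8]
width: 0.0598
grip_force: 54.1
```

Call:
{"fn": "play_rows", "kwargs": {
  "increments": [
    [0,0,0,0,0,-0.15,5.5],
    [0,0,0,0,0,0,5.5],
    [0,0,0,0,0,0,6.1],
    [0,0,0,0,0,0,6.4],
    [0,0,0,0,0,0,7]
  ]
}}

```text
t: 22.12
eef_pos: [0.569, -0.3119, 0.176]
eef_rot: [0.987, 0.159, 0.0, 0.0]
wrist_force: [0.2, 0.7, -0.0]
width: 0.0698
grip_force: 0.0
```

Call:
{"fn": "play_rows", "kwargs": {
  "increments": [
    [0,0,0,0,0,0,7.4],
    [0,0,0,0,0,1,7.4],
    [0,0,0,0,0,2.5,7.4],
    [0,0,0,0,0,3.5,7.4],
    [0,0,0,0,0,3,7.4]
  ]
}}

```text
t: 22.53
eef_pos: [0.5689, -0.3118, 0.2784]
eef_rot: [0.987, 0.159, 0.0, 0.0]
wrist_force: [0.2, -0.7, 1.0]
width: 0.0741
grip_force: 0.0
```

Call:
{"fn": "play_rows", "kwargs": {
  "increments": [
    [0,0,0,-0.4,2,0,5.8],
    [0,0,0,-0.6,3.5,0,5.8],
    [0,0,0,-0.6,4,0,5.8],
    [0,0,0,-0.6,3.8,0,5.8],
    [0,0,0,-0.6,3.5,0,5.8]
  ]
}}

```text
t: 22.95
eef_pos: [0.5404, -0.142, 0.2768]
eef_rot: [0.987, 0.159, 0.0, 0.0]
wrist_force: [0.7, -0.1, -0.2]
width: 0.0579
grip_force: 0.0
```

Call:
{"fn": "play_rows", "kwargs": {
  "increments": [
    [0,0,0,0,0.5,0,5.8],
    [0,0,0,0,0,0,5.8],
    [0,0,0,0,0,0,5.8],
    [0,0,0,0,0,0,5.8],
    [0,0,0,0,0,0,5.8]
  ]
}}

```text
t: 23.37
eef_pos: [0.5411, -0.1401, 0.2758]
eef_rot: [0.987, 0.159, -0.0, -0.0]
wrist_force: [-0.4, -0.2, -0.5]
width: 0.0581
grip_force: 0.0
```

```bash
python3 - <<'E'
from h import *
s=st();c=cam('wrist');cv2.imwrite('pics/w6.png',c['color'])
for r in rings(c,'wrist'): print(r)
n='side';c=cam(n)
cv2.imwrite('pics/side3.png',cv2.resize(c['color'][240:480,230:550],None,fx=2,fy=2))
E
```

```text
t 23.37 tcp [ 0.5411 -0.1401  0.2758] z [-0. -0. -1.] yaw_y -71.7 F [-0.4 -0.2 -0.5] w 0.0581 g 0.0 q6 0.93
('ring_62', 0.4447, -0.0109, 37, 41, 0.96, [39, 44, 51])
('ring_62', 0.5415, -0.1386, 46, 44, 0.84, [41, 42, 46])
('ring_62', 0.5602, 0.1443, 29, 34, 0.76, [30, 34, 40])
('ring_62', 0.5455, -0.3978, 95, 89, 0.7, [36, 35, 36])
('ring_62', 0.4388, -0.1272, 46, 45, 0.68, [165, 61, 131])
('collar', 0.4368, 0.1309, 22, 28, 0.59, [131, 131, 139])
('collar', 0.5443, -0.4012, 98, 89, 0.16, [36, 35, 36])
```

View pics/side3.png

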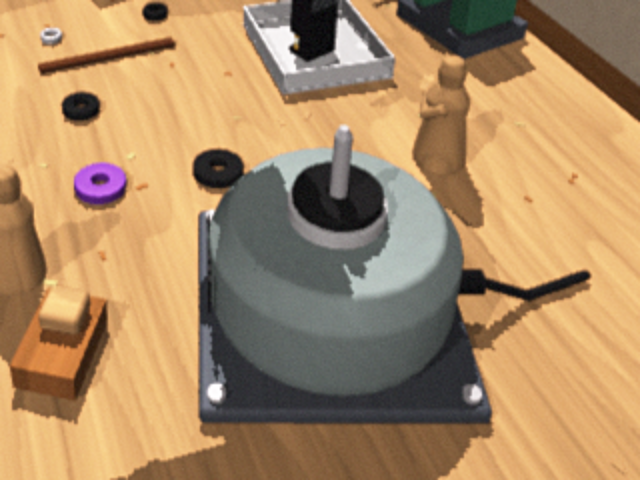

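Ring 62 lies flat on the flange at (338,195) in the crop. Next is ring 46.

Call:
{"fn": "play_rows", "kwargs": {
  "increments": [
    [0,0,0,0,0.12,-3,5.8],
    [0,0,0,0,0,-4,5.8],
    [0,0,0,0,0,-4,5.8],
    [0,0,0,0,0,-4,5.8],
    [0,0,0,0,0,-3,5.8]
  ]
}}

```text
t: 23.98
eef_pos: [0.54, -0.1377, 0.0928]
eef_rot: [0.987, 0.159, -0.001, -0.001]
wrist_force: [0.2, -0.0, -0.3]
width: 0.0578
grip_force: 0.0
```

Call:
{"fn": "play_rows", "kwargs": {
  "increments": [
    [0,0,0,0,0,-1.4,5.8],
    [0,0,0,0,0,-0.6,5.8],
    [0,0,0,0,0,-0.3,5.8],
    [0,0,0,0,0,0,5.8],
    [0,0,0,0,0,0,5.8]
  ]
}}

```text
t: 24.4
eef_pos: [0.5416, -0.1379, 0.0741]
eef_rot: [0.987, 0.159, 0.001, 0.0]
wrist_force: [0.0, 0.4, -0.2]
width: 0.058
grip_force: 0.0
```

Call:
{"fn": "play_rows", "kwargs": {
  "increments": [
    [0,0,0,0,0,0,5.2],
    [0,0,0,0,0,0,4],
    [0,0,0,0,0,0,4],
    [0,0,0,0,0,0,4],
    [0,0,0,0,0,0,4]
  ]
}}

```text
t: 24.82
eef_pos: [0.5415, -0.1378, 0.0747]
eef_rot: [0.987, 0.159, 0.001, 0.0]
wrist_force: [-4.0, 1.2, 13.2]
width: 0.0432
grip_force: 48.9
```

Call:
{"fn": "play_rows", "kwargs": {
  "increments": [
    [0,0,0,0,0,0.5,4],
    [0,0,0,0,0,1.5,4],
    [0,0,0,0,0,3.5,4],
    [0,0,0,0,0,4,4],
    [0,0,0,0,0,4,4]
  ]
}}

```text
t: 25.23
eef_pos: [0.5406, -0.1375, 0.2098]
eef_rot: [0.987, 0.159, -0.0, -0.0]
wrist_force: [-0.2, -0.8, -0.2]
width: 0.0433
grip_force: 50.9
```

Call:
{"fn": "play_rows", "kwargs": {
  "increments": [
    [0,0,0,0,0,4,4],
    [0,0,0,0,0,3,4],
    [0,0,0,0,0,2,4],
    [0,0,0,0.3,-2,0,4],
    [0,0,0,0.6,-3.5,0,4]
  ]
}}

```text
t: 25.65
eef_pos: [0.5503, -0.1912, 0.3007]
eef_rot: [0.987, 0.161, 0.002, 0.001]
wrist_force: [1.5, -1.0, 0.0]
width: 0.0426
grip_force: 50.9
```

Call:
{"fn": "play_rows", "kwargs": {
  "increments": [
    [0,0,0,0.6,-4,0,4],
    [0,0,0,0.6,-3.5,0,4],
    [0,0,0,0.5,-3,0,4],
    [0,0,0,0.2,-1.4,0,4],
    [0,0,0,0,0,0,4]
  ]
}}

```text
t: 26.07
eef_pos: [0.5685, -0.3145, 0.2978]
eef_rot: [0.987, 0.158, -0.0, 0.0]
wrist_force: [0.0, 1.2, -0.5]
width: 0.0426
grip_force: 51.0
```

```bash
python3 - <<'E'
from h import *
s=st();c=cam('wrist')
print(held(c,s,.046,.0747))
x,y=s['eef_pos'][:2];zt=s['eef_pos'][2]-.0647
u,v=proj(c,[[x,y,zt]])[0].astype(int)
cv2.imwrite('pics/b3.png',cv2.resize(c['color'][v-75:v+75,u-100:u+100],None,fx=4,fy=4,interpolation=2))
a=np.linspace(0,2*np.pi,60,endpoint=False)
for r in (.023,.0075):
    A=(proj(c,np.c_[s['eef_pos'][:2]+r*np.c_[np.cos(a),np.sin(a)],np.full(60,zt)])-[u-100,v-75])*4;print(A.min(0).round(),A.max(0).round())
E
```

```text
t 26.07 tcp [ 0.5685 -0.3145  0.2978] z [-0. -0. -1.] yaw_y -71.8 F [ 0.   1.2 -0.5] w 0.0426 g 51.0 q6 0.69
(array([0.0011, 0.0005]), 0.0492, array([0.0015, 0.0003]), array([0.048 , 0.0435]))
[187. 104.] [620. 472.]
[333. 240.] [475. 361.]
```

View pics/b3.png

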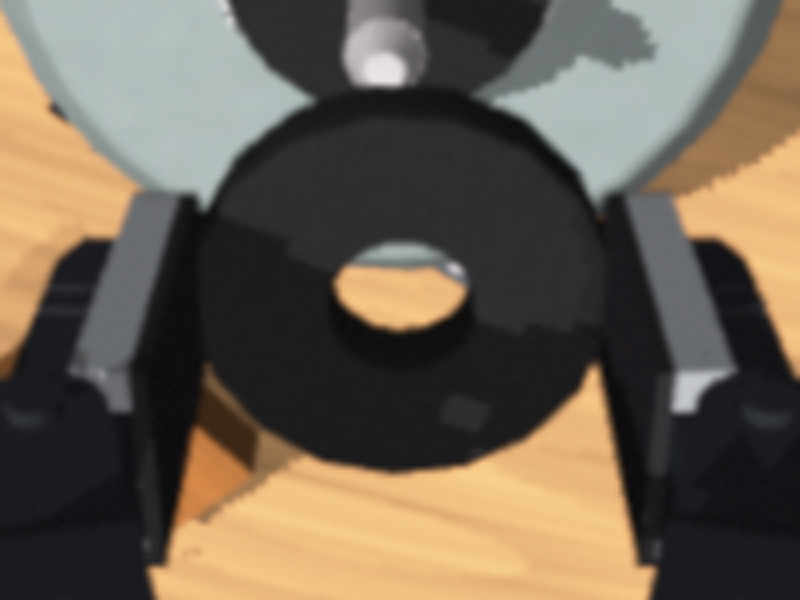

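Call:
{"fn": "play_rows", "kwargs": {
  "increments": [
    [0,0,0,0,0.25,-1.5,4],
    [0,0,0,0,0,-2.2,4],
    [0,0,0,0,0,-1.3,4],
    [0,0,0,0,0,-0.4,4],
    [0,0,0,0,0,-0.3,4]
  ]
}}

```text
t: 26.58
eef_pos: [0.5691, -0.3082, 0.2411]
eef_rot: [0.987, 0.16, -0.0, -0.0]
wrist_force: [0.6, -0.7, -0.2]
width: 0.0428
grip_force: 51.0
```

Call:
{"fn": "play_rows", "kwargs": {
  "increments": [
    [0,0,0,0,0,-0.3,4],
    [0,0,0,0,0,-0.3,4],
    [0,0,0,0,0,-0.3,4],
    [0,0,0,0,0,0,4],
    [0,0,0,0,0,0,4]
  ]
}}

```text
t: 27.0
eef_pos: [0.569, -0.3098, 0.2322]
eef_rot: [0.987, 0.159, 0.0, 0.001]
wrist_force: [1.7, -5.6, -2.2]
width: 0.043
grip_force: 51.0
```

Call:
{"fn": "play_rows", "kwargs": {
  "increments": [
    [0,0,0,-0.05,-0.2,0,4],
    [0,0,0,0,0,0,4],
    [0,0,0,0,0,0,4],
    [0,0,0,0,0,0,4],
    [0,0,0,0,0,0,4]
  ]
}}

```text
t: 27.42
eef_pos: [0.5686, -0.311, 0.2319]
eef_rot: [0.987, 0.159, 0.0, -0.0]
wrist_force: [-0.5, 0.7, -0.7]
width: 0.0428
grip_force: 51.3
```

Call:
{"fn": "play_rows", "kwargs": {
  "increments": [
    [0,0,0,0,0,-1,4],
    [0,0,0,0,0,-1,4],
    [0,0,0,0,0,-1,4],
    [0,0,0,0,0,-0.5,4],
    [0,0,0,0,0,-0.2,4]
  ]
}}

```text
t: 27.83
eef_pos: [0.5682, -0.311, 0.193]
eef_rot: [0.987, 0.159, -0.001, -0.001]
wrist_force: [0.8, -0.4, 0.1]
width: 0.0428
grip_force: 51.3
```

Call:
{"fn": "play_rows", "kwargs": {
  "increments": [
    [0,0,0,0,0,-0.1,4],
    [0,0,0,0,0,0,4],
    [0,0,0,0,0,0,4],
    [0,0,0,0,0,0,4],
    [0,0,0,0,0,0,4]
  ]
}}

```text
t: 28.25
eef_pos: [0.5686, -0.3113, 0.1943]
eef_rot: [0.987, 0.159, 0.0, 0.0]
wrist_force: [0.7, -0.3, 0.2]
width: 0.0428
grip_force: 51.3
```

Call:
{"fn": "play_rows", "kwargs": {
  "increments": [
    [0,0,0,0,0,-0.15,4],
    [0,0,0,0,0,0,4],
    [0,0,0,0,0,0,4.6],
    [0,0,0,0,0,0,5],
    [0,0,0,0,0,0,5.8]
  ]
}}

```text
t: 28.67
eef_pos: [0.5685, -0.3112, 0.1924]
eef_rot: [0.987, 0.159, 0.0, 0.0]
wrist_force: [-0.1, 0.7, -0.0]
width: 0.0577
grip_force: 0.0
```

Call:
{"fn": "play_rows", "kwargs": {
  "increments": [
    [0,0,0,0,0,0,5.8],
    [0,0,0,0,0,1,5.8],
    [0,0,0,0,0,2.5,5.8],
    [0,0,0,0,0,3,5.8],
    [0,0,0,0,0,1.5,5.8]
  ]
}}

```text
t: 29.08
eef_pos: [0.5689, -0.3114, 0.2768]
eef_rot: [0.987, 0.159, 0.002, 0.001]
wrist_force: [0.1, 0.9, 1.3]
width: 0.058
grip_force: 0.0
```

Call:
{"fn": "play_rows", "kwargs": {
  "increments": [
    [0,0,0,-1,2,0,5],
    [0,0,0,-1.6,3.8,0,5],
    [0,0,0,-1.6,3.8,0,5],
    [0,0,0,-1.6,3.8,0,5],
    [0,0,0,-1.6,3.8,0,5]
  ]
}}

```text
t: 29.5
eef_pos: [0.4934, -0.1377, 0.2731]
eef_rot: [0.987, 0.159, 0.0, 0.0]
wrist_force: [2.1, 1.4, 0.2]
width: 0.0499
grip_force: 0.0
```

Call:
{"fn": "play_rows", "kwargs": {
  "increments": [
    [0,0,0,-1.6,3.8,0,5],
    [0,0,0,-1.6,3.8,0,5],
    [0,0,0,-1.4,3.2,0,5],
    [0,0,0,-0.6,2,0,5],
    [0,0,0,0,0,0,5]
  ]
}}

```text
t: 29.92
eef_pos: [0.4415, -0.0084, 0.2736]
eef_rot: [0.987, 0.161, 0.001, -0.0]
wrist_force: [0.1, 0.6, -0.8]
width: 0.0503
grip_force: 0.0
```

Call:
{"fn": "play_rows", "kwargs": {
  "increments": [
    [0,0,0,0,0,0,5],
    [0,0,0,0,0,0,5],
    [0,0,0,0,0,0,5],
    [0,0,0,0,0,0,5],
    [0,0,0,0,0,0,5]
  ]
}}

```text
t: 30.33
eef_pos: [0.4427, -0.0118, 0.2723]
eef_rot: [0.987, 0.159, -0.0, -0.0]
wrist_force: [-0.6, 0.1, 0.4]
width: 0.0503
grip_force: 0.0
```

```bash
python3 - <<'E'
from h import *
s=st();c=cam('wrist');cv2.imwrite('pics/w7.png',c['color'])
for r in rings(c,'wrist'): print(r)
c=cam('scene')
for r in rings(c,'scene'): print(r)
c=cam('side');cv2.imwrite('pics/side4.png',c['color'])
for z in (.122,.127,.132):print(z,rings(c,'side',('ring_62',),z)[:2])
E
```

```text
t 30.33 tcp [ 0.4427 -0.0118  0.2723] z [-0. -0. -1.] yaw_y -71.7 F [-0.6  0.1  0.4] w 0.0503 g 0.0 q6 1.14
('ring_62', 0.4368, -0.1258, 47, 45, 0.95, [151, 54, 119])
('ring_62', 0.5596, 0.1457, 30, 29, 0.87, [32, 35, 41])
('ring_62', 0.4436, -0.009, 37, 38, 0.86, [37, 40, 46])
('ring_62', 0.4884, 0.0743, 148, 14, 0.24, [34, 56, 93])
('collar', 0.4368, 0.131, 24, 25, 0.54, [143, 146, 156])
('ring_62', 0.4437, -0.0069, 40, 35, 0.78, [51, 61, 73])
('ring_62', 0.5606, 0.1483, 32, 28, 0.68, [48, 57, 67])
('ring_62', 0.518, -0.3991, 57, 67, 0.59, [50, 53, 57])
('ring_62', 0.4376, -0.126, 49, 43, 0.57, [127, 70, 111])
('collar', 0.7215, -0.2105, 118, 47, 0.54, [80, 107, 133])
('collar', 0.4356, 0.1309, 24, 22, 0.41, [131, 137, 146])
0.122 [('ring_62', 0.4121, -0.2629, 41, 33, 0.95, [181, 73, 148]), ('ring_62', 0.5586, -0.3281, 56, 60, 0.94, [27, 26, 27])]
0.127 [('ring_62', 0.4112, -0.2688, 41, 32, 0.95, [181, 73, 148]), ('ring_62', 0.5559, -0.3331, 55, 59, 0.94, [27, 26, 27])]
0.132 [('ring_62', 0.4103, -0.2746, 40, 32, 0.95, [181, 73, 148]), ('ring_62', 0.5531, -0.3382, 55, 58, 0.94, [27, 26, 27])]
```

Call:
{"fn": "play_rows", "kwargs": {
  "increments": [
    [0,0,0,0.05,0.2,-3,5],
    [0,0,0,0,0,-4,5],
    [0,0,0,0,0,-4,5],
    [0,0,0,0,0,-4,5],
    [0,0,0,0,0,-2.6,5]
  ]
}}

```text
t: 31.25
eef_pos: [0.4418, -0.009, 0.0933]
eef_rot: [0.987, 0.159, -0.001, -0.0]
wrist_force: [-0.2, 0.7, -0.4]
width: 0.0503
grip_force: 0.0
```

Call:
{"fn": "play_rows", "kwargs": {
  "increments": [
    [0,0,0,0,0,-1.4,5],
    [0,0,0,0,0,-0.6,5],
    [0,0,0,0,0,-0.2,5],
    [0,0,0,0,0,0,5],
    [0,0,0,0,0,0,5]
  ]
}}

```text
t: 31.67
eef_pos: [0.4436, -0.0092, 0.0754]
eef_rot: [0.987, 0.159, 0.001, 0.0]
wrist_force: [-0.7, -0.6, -0.4]
width: 0.0501
grip_force: 0.0
```

Call:
{"fn": "play_rows", "kwargs": {
  "increments": [
    [0,0,0,0,0,0,4.4],
    [0,0,0,0,0,0,3],
    [0,0,0,0,0,0,3],
    [0,0,0,0,0,0,3],
    [0,0,0,0,0,0,3]
  ]
}}

```text
t: 32.08
eef_pos: [0.4436, -0.0092, 0.0758]
eef_rot: [0.987, 0.159, 0.001, 0.0]
wrist_force: [-4.4, 1.3, 14.9]
width: 0.0346
grip_force: 48.3
```

Call:
{"fn": "play_rows", "kwargs": {
  "increments": [
    [0,0,0,0,0,0.5,3],
    [0,0,0,0,0,1.5,3],
    [0,0,0,0,0,3.5,3],
    [0,0,0,0,0,4,3],
    [0,0,0,0,0,4,3]
  ]
}}

```text
t: 32.5
eef_pos: [0.4424, -0.0091, 0.2114]
eef_rot: [0.987, 0.159, -0.0, -0.0]
wrist_force: [0.8, 0.5, -0.1]
width: 0.0345
grip_force: 50.0
```

Call:
{"fn": "play_rows", "kwargs": {
  "increments": [
    [0,0,0,0,0,4,3],
    [0,0,0,0,0,3,3],
    [0,0,0,0,0,1.7,3],
    [0,0,0,1,-2,0,3],
    [0,0,0,1.6,-3.8,0,3]
  ]
}}

```text
t: 32.92
eef_pos: [0.4689, -0.0659, 0.2987]
eef_rot: [0.987, 0.161, 0.002, 0.0]
wrist_force: [1.3, 0.7, -0.2]
width: 0.0346
grip_force: 50.0
```

Call:
{"fn": "play_rows", "kwargs": {
  "increments": [
    [0,0,0,1.6,-3.8,0,3],
    [0,0,0,1.6,-3.8,0,3],
    [0,0,0,1.6,-3.8,0,3],
    [0,0,0,1.6,-3.8,0,3],
    [0,0,0,1.6,-3.8,0,3]
  ]
}}

```text
t: 33.33
eef_pos: [0.5492, -0.2592, 0.297]
eef_rot: [0.987, 0.159, 0.0, 0.0]
wrist_force: [0.7, 0.1, -0.0]
width: 0.0348
grip_force: 50.0
```

Call:
{"fn": "play_rows", "kwargs": {
  "increments": [
    [0,0,0,1.2,-3,0,3],
    [0,0,0,0.6,-2,0,3],
    [0,0,0,0.1,-0.5,0,3],
    [0,0,0,0,0,0,3],
    [0,0,0,0,0,0,3]
  ]
}}

```text
t: 33.75
eef_pos: [0.5678, -0.3116, 0.2966]
eef_rot: [0.987, 0.159, -0.0, -0.0]
wrist_force: [-0.5, -0.0, -0.5]
width: 0.0343
grip_force: 50.0
```

Call:
{"fn": "play_rows", "kwargs": {
  "increments": [
    [0,0,0,0,0,0,3],
    [0,0,0,0,0,0,3],
    [0,0,0,0,0,0,3],
    [0,0,0,0,0,0,3],
    [0,0,0,0,0,0,3]
  ]
}}

```text
t: 34.17
eef_pos: [0.568, -0.3119, 0.2966]
eef_rot: [0.987, 0.16, 0.0, 0.0]
wrist_force: [-0.4, -0.5, -0.5]
width: 0.0345
grip_force: 50.0
```

```bash
cat >> h.py <<'E'
def chk(r,tip,h,name):
    """held piece: fit circle centre offset from TCP to its bore/outline; saves an enlarged crop"""
    s=st();c=cam('wrist');zt=s['eef_pos'][2]-tip+h;p=s['eef_pos'][:2]
    u,v=proj(c,[[*p,zt]])[0].astype(int)
    im=cv2.resize(c['color'][v-60:v+60,u-80:u+80],None,fx=5,fy=5,interpolation=2)
    a=np.linspace(0,2*np.pi,60,endpoint=False)
    for q in (r,.0075):
        A=(proj(c,np.c_[p+q*np.c_[np.cos(a),np.sin(a)],np.full(60,zt)])-[u-80,v-60])*5
        cv2.polylines(im,[A.astype(np.int32)],True,(0,255,255),1)
    t=(proj(c,[[.5683,-.3118,.169]])[0]-[u-80,v-60])*5
    cv2.circle(im,(int(t[0]),int(t[1])),6,(0,0,255),1)
    cv2.imwrite(f'pics/{name}.png',im)
E
python3 -c "
from h import *
chk(.019,.0758,.01,'b4')"
```

```text
t 34.17 tcp [ 0.568  -0.3119  0.2966] z [ 0. -0. -1.] yaw_y -71.6 F [-0.4 -0.5 -0.5] w 0.0345 g 50.0 q6 0.69
```

View pics/b4.png

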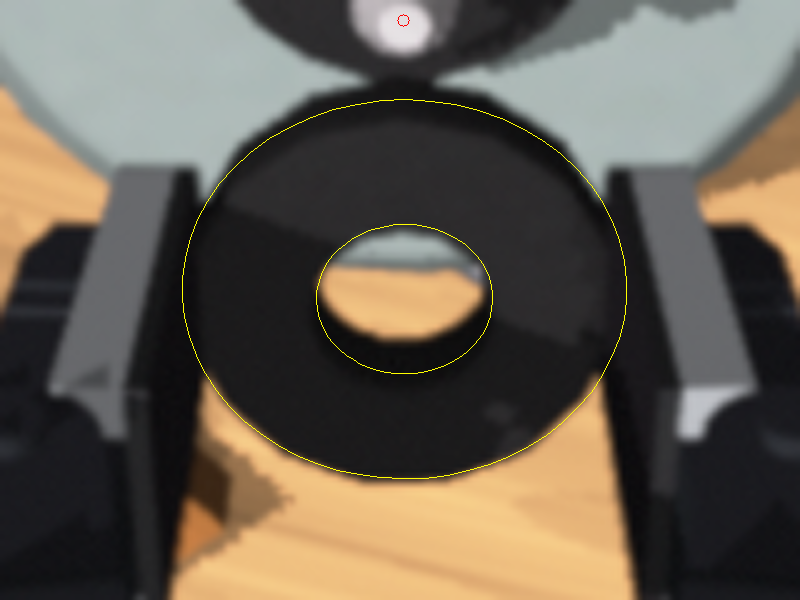

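The held ring matches its predicted outline within 0.5 mm, and the spindle tip is where I expected it. I'll lower it.

Call:
{"fn": "play_rows", "kwargs": {
  "increments": [
    [0,0,0,0,0,-1.5,3],
    [0,0,0,0,0,-2.2,3],
    [0,0,0,0,0,-1.2,3],
    [0,0,0,0,0,-0.5,3],
    [0,0,0,0,0,-0.3,3]
  ]
}}

```text
t: 34.63
eef_pos: [0.568, -0.3121, 0.2388]
eef_rot: [0.987, 0.159, -0.0, -0.0]
wrist_force: [0.4, 0.8, -0.8]
width: 0.0345
grip_force: 50.0
```

Call:
{"fn": "play_rows", "kwargs": {
  "increments": [
    [0,0,0,0,0,-0.3,3],
    [0,0,0,0,0,-0.3,3],
    [0,0,0,0,0,-0.3,3],
    [0,0,0,0,0,0,3],
    [0,0,0,0,0,0,3]
  ]
}}

```text
t: 35.05
eef_pos: [0.568, -0.3122, 0.2306]
eef_rot: [0.987, 0.159, 0.0, 0.0]
wrist_force: [0.0, 0.3, 0.1]
width: 0.0342
grip_force: 50.0
```

Call:
{"fn": "play_rows", "kwargs": {
  "increments": [
    [0,0,0,0,0,-0.8,3],
    [0,0,0,0,0,-0.8,3],
    [0,0,0,0,0,-0.5,3],
    [0,0,0,0,0,-0.2,3],
    [0,0,0,0,0,0,3]
  ]
}}

```text
t: 35.47
eef_pos: [0.5679, -0.312, 0.2064]
eef_rot: [0.987, 0.159, -0.0, -0.0]
wrist_force: [1.0, 1.3, -0.5]
width: 0.0348
grip_force: 50.0
```

Call:
{"fn": "play_rows", "kwargs": {
  "increments": [
    [0,0,0,0,0,-0.25,3],
    [0,0,0,0,0,0,3],
    [0,0,0,0,0,0,3.8],
    [0,0,0,0,0,0,4.5],
    [0,0,0,0,0,0,5]
  ]
}}

```text
t: 35.88
eef_pos: [0.568, -0.3123, 0.2052]
eef_rot: [0.987, 0.159, 0.0, 0.0]
wrist_force: [0.4, 0.9, 0.1]
width: 0.0499
grip_force: 0.0
```

Call:
{"fn": "play_rows", "kwargs": {
  "increments": [
    [0,0,0,0,0,0,5],
    [0,0,0,0,0,1,5],
    [0,0,0,0,0,2.5,5],
    [0,0,0,0,0,2.5,5],
    [0,0,0,0,0,0.8,5]
  ]
}}

```text
t: 36.3
eef_pos: [0.5686, -0.3125, 0.2778]
eef_rot: [0.987, 0.159, 0.002, 0.002]
wrist_force: [0.2, -0.0, 1.5]
width: 0.0503
grip_force: 0.0
```

Call:
{"fn": "play_rows", "kwargs": {
  "increments": [
    [0,0,0,0,2.5,0,4.2],
    [0,0,0,0,4,0,4.2],
    [0,0,0,0,4,0,4.2],
    [0,0,0,0,4,0,4.2],
    [0,0,0,0,4,0,4.2]
  ]
}}

```text
t: 36.72
eef_pos: [0.5676, -0.1255, 0.2732]
eef_rot: [0.987, 0.159, 0.0, 0.0]
wrist_force: [0.5, 0.2, 1.0]
width: 0.0418
grip_force: 0.0
```

Call:
{"fn": "play_rows", "kwargs": {
  "increments": [
    [0,0,0,0,4,0,4.2],
    [0,0,0,0,4,0,4.2],
    [0,0,0,0,4,0,4.2],
    [0,0,0,0,4,0,4.2],
    [0,0,0,-0.3,4,0,4.2]
  ]
}}

```text
t: 37.13
eef_pos: [0.5648, 0.0747, 0.2733]
eef_rot: [0.987, 0.159, 0.0, 0.0]
wrist_force: [1.2, -1.1, 0.5]
width: 0.042
grip_force: 0.0
```

Call:
{"fn": "play_rows", "kwargs": {
  "increments": [
    [0,0,0,-0.3,4,0,4.2],
    [0,0,0,-0.2,2.2,0,4.2],
    [0,0,0,0,1,0,4.2],
    [0,0,0,0,0,0,4.2],
    [0,0,0,0,0,0,4.2]
  ]
}}

```text
t: 37.55
eef_pos: [0.5601, 0.1443, 0.2729]
eef_rot: [0.987, 0.16, 0.0, 0.0]
wrist_force: [-0.3, -1.4, 0.5]
width: 0.042
grip_force: 0.0
```

Call:
{"fn": "play_rows", "kwargs": {
  "increments": [
    [0,0,0,0,0,0,4.2],
    [0,0,0,0,0,0,4.2],
    [0,0,0,0,0,0,4.2],
    [0,0,0,0,0,0,4.2],
    [0,0,0,0,0,0,4.2]
  ]
}}

```text
t: 37.97
eef_pos: [0.5601, 0.1443, 0.2729]
eef_rot: [0.987, 0.159, -0.0, 0.0]
wrist_force: [-0.2, -0.4, 0.4]
width: 0.042
grip_force: 0.0
```

```bash
python3 - <<'E'
from h import *
s=st();c=cam('wrist')
for r in rings(c,'wrist'): print(r)
c=cam('side');cv2.imwrite('pics/side5.png',cv2.resize(c['color'][220:480,150:550],None,fx=2,fy=2))
E
```

```text
t 37.97 tcp [0.5601 0.1443 0.2729] z [-0. -0. -1.] yaw_y -71.7 F [-0.2 -0.4  0.4] w 0.042 g 0.0 q6 1.44
('ring_62', 0.452, -0.129, 48, 18, 0.81, [110, 42, 88])
('ring_62', 0.5614, 0.148, 29, 28, 0.61, [44, 48, 54])
('collar', 0.4373, 0.1318, 25, 23, 0.56, [163, 166, 176])
```

View pics/side5.png

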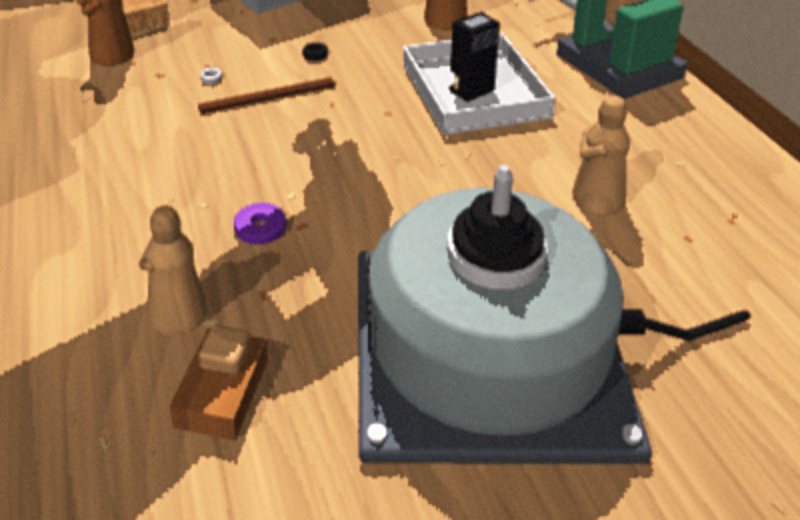

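The stack of three rings lies flat at (498,232). Next is ring 30.

Call:
{"fn": "play_rows", "kwargs": {
  "increments": [
    [0,0,0,0.08,0.3,-3,4.2],
    [0,0,0,0,0,-4,4.2],
    [0,0,0,0,0,-4,4.2],
    [0,0,0,0,0,-4,4.2],
    [0,0,0,0,0,-2.6,4.2]
  ]
}}

```text
t: 38.58
eef_pos: [0.5595, 0.1476, 0.0932]
eef_rot: [0.987, 0.159, -0.002, 0.0]
wrist_force: [0.4, 0.6, 0.5]
width: 0.0422
grip_force: 0.0
```

Call:
{"fn": "play_rows", "kwargs": {
  "increments": [
    [0,0,0,0,0,-1.3,4.2],
    [0,0,0,0,0,-0.6,4.2],
    [0,0,0,0,0,-0.2,4.2],
    [0,0,0,0,0,0,4.2],
    [0,0,0,0,0,0,4.2]
  ]
}}

```text
t: 39.0
eef_pos: [0.5616, 0.148, 0.0776]
eef_rot: [0.987, 0.159, 0.001, -0.0]
wrist_force: [0.5, -0.1, -0.9]
width: 0.0419
grip_force: 0.0
```

Call:
{"fn": "play_rows", "kwargs": {
  "increments": [
    [0,0,0,0,0,0,3.7],
    [0,0,0,0,0,0,2.2],
    [0,0,0,0,0,0,2.2],
    [0,0,0,0,0,0,2.2],
    [0,0,0,0,0,0,2.2]
  ]
}}

```text
t: 39.42
eef_pos: [0.5614, 0.148, 0.0776]
eef_rot: [0.987, 0.159, 0.001, -0.0]
wrist_force: [-3.1, -1.2, 10.4]
width: 0.0262
grip_force: 48.5
```

Call:
{"fn": "play_rows", "kwargs": {
  "increments": [
    [0,0,0,0,0,0.5,2.2],
    [0,0,0,0,0,1.5,2.2],
    [0,0,0,0,0,3.5,2.2],
    [0,0,0,0,0,4,2.2],
    [0,0,0,0,0,4,2.2]
  ]
}}

```text
t: 39.83
eef_pos: [0.5604, 0.1477, 0.2128]
eef_rot: [0.987, 0.159, -0.0, -0.0]
wrist_force: [-0.5, 0.1, -0.2]
width: 0.0262
grip_force: 49.3
```

Call:
{"fn": "play_rows", "kwargs": {
  "increments": [
    [0,0,0,0,0,4,2.2],
    [0,0,0,0,0,3,2.2],
    [0,0,0,0,0,1.6,2.2],
    [0,0,0,0,-2,0,2.2],
    [0,0,0,0,-4,0,2.2]
  ]
}}

```text
t: 40.25
eef_pos: [0.5607, 0.0897, 0.2988]
eef_rot: [0.987, 0.161, 0.002, -0.0]
wrist_force: [0.0, -0.2, 0.0]
width: 0.0257
grip_force: 49.3
```

Call:
{"fn": "play_rows", "kwargs": {
  "increments": [
    [0,0,0,0,-4,0,2.2],
    [0,0,0,0,-4,0,2.2],
    [0,0,0,0,-4,0,2.2],
    [0,0,0,0.2,-4,0,2.2],
    [0,0,0,0.2,-4,0,2.2]
  ]
}}

```text
t: 40.67
eef_pos: [0.5643, -0.1141, 0.2978]
eef_rot: [0.987, 0.159, 0.0, 0.0]
wrist_force: [1.5, -0.0, 0.1]
width: 0.0266
grip_force: 49.3
```

Call:
{"fn": "play_rows", "kwargs": {
  "increments": [
    [0,0,0,0.2,-4,0,2.2],
    [0,0,0,0.1,-4,0,2.2],
    [0,0,0,0,-4,0,2.2],
    [0,0,0,0,-4,0,2.2],
    [0,0,0,0,-2.5,0,2.2]
  ]
}}

```text
t: 41.08
eef_pos: [0.5669, -0.3007, 0.2974]
eef_rot: [0.987, 0.158, 0.0, 0.0]
wrist_force: [-0.6, 0.6, -0.0]
width: 0.026
grip_force: 49.3
```

Call:
{"fn": "play_rows", "kwargs": {
  "increments": [
    [0,0,0,0,-1.4,0,2.2],
    [0,0,0,0,0,0,2.2],
    [0,0,0,0,0,0,2.2],
    [0,0,0,0,0,0,2.2],
    [0,0,0,0,0,0,2.2]
  ]
}}

```text
t: 41.5
eef_pos: [0.5682, -0.3097, 0.2973]
eef_rot: [0.987, 0.16, 0.0, 0.0]
wrist_force: [1.2, -0.2, -1.3]
width: 0.0261
grip_force: 49.3
```

Call:
{"fn": "play_rows", "kwargs": {
  "increments": [
    [0,0,0,0,0,0,2.2],
    [0,0,0,0,0,0,2.2],
    [0,0,0,0,0,0,2.2],
    [0,0,0,0,0,0,2.2],
    [0,0,0,0,0,0,2.2]
  ]
}}

```text
t: 41.92
eef_pos: [0.5679, -0.311, 0.2969]
eef_rot: [0.987, 0.159, 0.0, 0.0]
wrist_force: [1.1, 0.1, -0.5]
width: 0.026
grip_force: 49.3
```

```bash
python3 -c "
from h import *
chk(.015,.0776,.01,'b5')"
```

```text
t 41.92 tcp [ 0.5679 -0.311   0.2969] z [ 0.  0. -1.] yaw_y -71.6 F [ 1.1  0.1 -0.5] w 0.026 g 49.3 q6 0.69
```

View pics/b5.png

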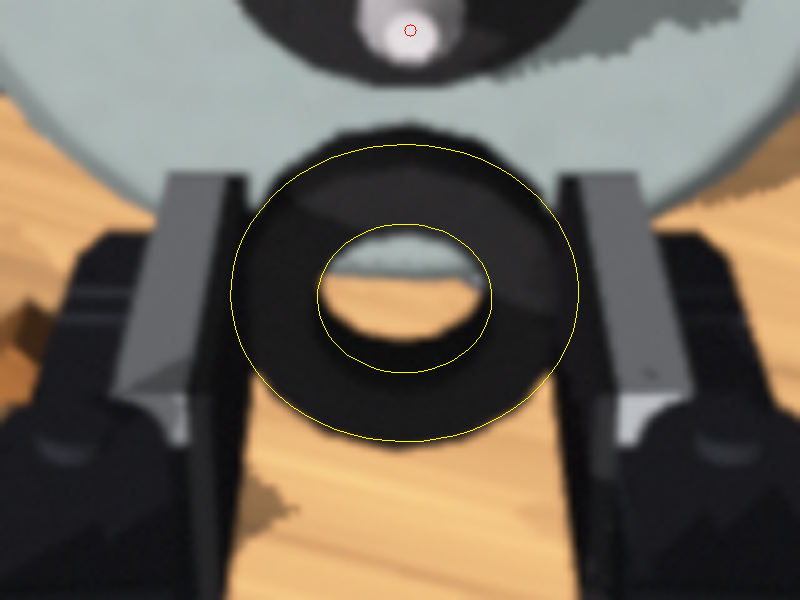

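Ring 30 matches its predicted outline, and the tip is at (410,38). I'll lower it.

Call:
{"fn": "play_rows", "kwargs": {
  "increments": [
    [0,0,0,0,-0.08,-1.5,2.2],
    [0,0,0,0,0,-2,2.2],
    [0,0,0,0,0,-1.2,2.2],
    [0,0,0,0,0,-0.4,2.2],
    [0,0,0,0,0,-0.3,2.2]
  ]
}}

```text
t: 42.38
eef_pos: [0.5678, -0.312, 0.2424]
eef_rot: [0.987, 0.159, -0.0, -0.0]
wrist_force: [-0.4, -0.0, 0.1]
width: 0.0263
grip_force: 49.3
```

Call:
{"fn": "play_rows", "kwargs": {
  "increments": [
    [0,0,0,0,0,-0.3,2.2],
    [0,0,0,0,0,-0.3,2.2],
    [0,0,0,0,0,-0.3,2.2],
    [0,0,0,0,0,0,2.2],
    [0,0,0,0,0,0,2.2]
  ]
}}

```text
t: 42.8
eef_pos: [0.5679, -0.312, 0.2341]
eef_rot: [0.987, 0.159, 0.0, 0.0]
wrist_force: [1.4, -0.8, -2.1]
width: 0.0263
grip_force: 49.2
```

Call:
{"fn": "play_rows", "kwargs": {
  "increments": [
    [0,0,0,0,0,-0.6,2.2],
    [0,0,0,0,0,-0.6,2.2],
    [0,0,0,0,0,-0.4,2.2],
    [0,0,0,0,0,0,2.2],
    [0,0,0,0,0,0,2.2]
  ]
}}

```text
t: 43.22
eef_pos: [0.5679, -0.3119, 0.2174]
eef_rot: [0.987, 0.159, -0.0, -0.0]
wrist_force: [5.1, 0.3, -2.8]
width: 0.0266
grip_force: 49.3
```

Call:
{"fn": "play_rows", "kwargs": {
  "increments": [
    [0,0,0,0.06,0,-0.2,2.2],
    [0,0,0,0,0,0,2.2],
    [0,0,0,0,0,0,3],
    [0,0,0,0,0,0,3.8],
    [0,0,0,0,0,0,4.2]
  ]
}}

```text
t: 43.63
eef_pos: [0.5683, -0.3121, 0.216]
eef_rot: [0.987, 0.159, 0.0, 0.0]
wrist_force: [-0.5, -0.1, 0.9]
width: 0.0421
grip_force: 0.0
```

Call:
{"fn": "play_rows", "kwargs": {
  "increments": [
    [0,0,0,0,0,0,4.2],
    [0,0,0,0,0,1,4.2],
    [0,0,0,0,0,2.5,4.2],
    [0,0,0,0,0,2,4.2],
    [0,0,0,0,0,0.3,4.2]
  ]
}}

```text
t: 44.05
eef_pos: [0.569, -0.3124, 0.279]
eef_rot: [0.987, 0.159, 0.002, 0.002]
wrist_force: [0.1, 0.0, 1.6]
width: 0.0421
grip_force: 0.0
```

Call:
{"fn": "play_rows", "kwargs": {
  "increments": [
    [0,0,0,-0.8,2.5,0,3.6],
    [0,0,0,-1.1,3.8,0,3.6],
    [0,0,0,-1.1,3.8,0,3.6],
    [0,0,0,-1.1,3.8,0,3.6],
    [0,0,0,-1.1,3.8,0,3.6]
  ]
}}

```text
t: 44.47
eef_pos: [0.5154, -0.1335, 0.2741]
eef_rot: [0.987, 0.159, 0.0, 0.0]
wrist_force: [0.9, 0.4, -0.3]
width: 0.0364
grip_force: 0.0
```

Call:
{"fn": "play_rows", "kwargs": {
  "increments": [
    [0,0,0,-1.1,3.8,0,3.6],
    [0,0,0,-1.1,3.8,0,3.6],
    [0,0,0,-1.1,3.8,0,3.6],
    [0,0,0,-1.1,3.8,0,3.6],
    [0,0,0,-1.1,3.8,0,3.6]
  ]
}}

```text
t: 44.88
eef_pos: [0.4604, 0.0566, 0.2744]
eef_rot: [0.987, 0.159, 0.0, 0.0]
wrist_force: [0.2, -0.2, -0.1]
width: 0.0361
grip_force: 0.0
```

Call:
{"fn": "play_rows", "kwargs": {
  "increments": [
    [0,0,0,-1.1,3.8,0,3.6],
    [0,0,0,-0.8,2.3,0,3.6],
    [0,0,0,-0.5,1.4,0,3.6],
    [0,0,0,0,0,0,3.6],
    [0,0,0,0,0,0,3.6]
  ]
}}

```text
t: 45.3
eef_pos: [0.4373, 0.1303, 0.2742]
eef_rot: [0.987, 0.16, 0.0, 0.0]
wrist_force: [0.1, -0.9, 0.3]
width: 0.036
grip_force: 0.0
```

Call:
{"fn": "play_rows", "kwargs": {
  "increments": [
    [0,0,0,0,0,0,3.6],
    [0,0,0,0,0,0,3.6],
    [0,0,0,0,0,0,3.6],
    [0,0,0,0,0,0,3.6],
    [0,0,0,0,0,0,3.6]
  ]
}}

```text
t: 45.72
eef_pos: [0.4376, 0.1296, 0.2739]
eef_rot: [0.987, 0.159, -0.0, 0.0]
wrist_force: [0.1, 0.3, 0.0]
width: 0.0363
grip_force: 0.0
```

```bash
python3 - <<'E'
from h import *
s=st();c=cam('wrist');cv2.imwrite('pics/w8.png',c['color'])
for r in rings(c,'wrist'): print(r)
c=cam('side');cv2.imwrite('pics/side6.png',c['color'][220:480,150:550])
g=c['color'][300:370,370:430];cv2.imwrite('pics/stack.png',cv2.resize(g,None,fx=8,fy=8,interpolation=2))
x,y=.5683,-.3118
print(proj(c,[[x,y,z] for z in (.107,.147,.169)]).round(1))
E
```

```text
t 45.72 tcp [0.4376 0.1296 0.2739] z [-0. -0. -1.] yaw_y -71.7 F [0.1 0.3 0. ] w 0.0363 g 0.0 q6 1.46
('ring_62', 0.5348, 0.4045, 115, 266, 0.67, [103, 101, 102])
('collar', 0.4371, 0.1318, 24, 21, 0.76, [174, 174, 184])
[[399.1 339.4]
 [401.4 316.3]
 [402.7 302.9]]
```

View pics/stack.png

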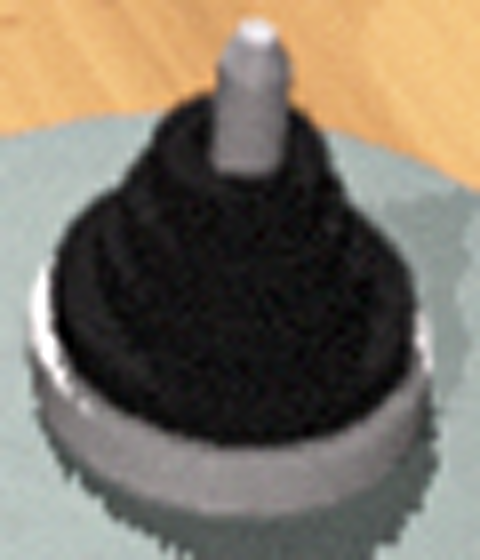

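The stack of four rings looks flat. The collar is at (0.437, 0.1315).

Call:
{"fn": "play_rows", "kwargs": {
  "increments": [
    [0,0,0,-0.04,0.17,-3,3.6],
    [0,0,0,0,0,-4,3.6],
    [0,0,0,0,0,-4,3.6],
    [0,0,0,0,0,-4,3.6],
    [0,0,0,0,0,-2.6,3.6]
  ]
}}

```text
t: 46.33
eef_pos: [0.4358, 0.1315, 0.0948]
eef_rot: [0.987, 0.159, -0.001, 0.0]
wrist_force: [0.3, 0.2, 0.7]
width: 0.0358
grip_force: 0.0
```

Call:
{"fn": "play_rows", "kwargs": {
  "increments": [
    [0,0,0,0,0,-1.4,3.6],
    [0,0,0,0,0,-0.6,3.6],
    [0,0,0,0,0,-0.3,3.6],
    [0,0,0,0,0,0,3.6],
    [0,0,0,0,0,0,3.6]
  ]
}}

```text
t: 46.75
eef_pos: [0.4375, 0.1318, 0.0759]
eef_rot: [0.987, 0.159, 0.001, -0.0]
wrist_force: [0.1, 0.3, 0.9]
width: 0.0361
grip_force: 0.0
```

Call:
{"fn": "play_rows", "kwargs": {
  "increments": [
    [0,0,0,0,0,0,3],
    [0,0,0,0,0,0,1.6],
    [0,0,0,0,0,0,1.6],
    [0,0,0,0,0,0,1.6],
    [0,0,0,0,0,0,1.6]
  ]
}}

```text
t: 47.17
eef_pos: [0.4375, 0.1318, 0.0761]
eef_rot: [0.987, 0.159, 0.001, -0.0]
wrist_force: [-2.2, -0.1, 11.3]
width: 0.02
grip_force: 48.5
```

Call:
{"fn": "play_rows", "kwargs": {
  "increments": [
    [0,0,0,0,0,0.5,1.6],
    [0,0,0,0,0,1.5,1.6],
    [0,0,0,0,0,3.5,1.6],
    [0,0,0,0,0,4,1.6],
    [0,0,0,0,0,4,1.6]
  ]
}}

```text
t: 47.58
eef_pos: [0.4365, 0.1316, 0.2119]
eef_rot: [0.987, 0.159, -0.0, 0.0]
wrist_force: [0.4, -0.8, 0.6]
width: 0.02
grip_force: 49.0
```

Call:
{"fn": "play_rows", "kwargs": {
  "increments": [
    [0,0,0,0,0,4,1.6],
    [0,0,0,0,0,3,1.6],
    [0,0,0,0,0,1.6,1.6],
    [0,0,0,0.8,-2.5,0,1.6],
    [0,0,0,1.1,-3.8,0,1.6]
  ]
}}

```text
t: 48.0
eef_pos: [0.4558, 0.0696, 0.2979]
eef_rot: [0.987, 0.161, 0.002, -0.0]
wrist_force: [0.6, -0.3, -1.2]
width: 0.0201
grip_force: 49.0
```

Call:
{"fn": "play_rows", "kwargs": {
  "increments": [
    [0,0,0,1.1,-3.8,0,1.6],
    [0,0,0,1.1,-3.8,0,1.6],
    [0,0,0,1.1,-3.8,0,1.6],
    [0,0,0,1.1,-3.8,0,1.6],
    [0,0,0,1.1,-3.8,0,1.6]
  ]
}}

```text
t: 48.42
eef_pos: [0.5109, -0.1233, 0.2967]
eef_rot: [0.987, 0.159, 0.0, 0.0]
wrist_force: [0.8, 0.0, -0.2]
width: 0.0202
grip_force: 49.0
```

Call:
{"fn": "play_rows", "kwargs": {
  "increments": [
    [0,0,0,1.1,-3.8,0,1.6],
    [0,0,0,1.1,-3.8,0,1.6],
    [0,0,0,1.1,-3.8,0,1.6],
    [0,0,0,1.2,-3.8,0,1.6],
    [0,0,0,0.8,-2.2,0,1.6]
  ]
}}

```text
t: 48.83
eef_pos: [0.5639, -0.2988, 0.2962]
eef_rot: [0.987, 0.158, 0.0, 0.0]
wrist_force: [-0.3, 0.6, 0.3]
width: 0.0203
grip_force: 49.0
```

Call:
{"fn": "play_rows", "kwargs": {
  "increments": [
    [0,0,0,0.5,-1.6,0,1.6],
    [0,0,0,0,0,0,1.6],
    [0,0,0,0,0,0,1.6],
    [0,0,0,0,0,0,1.6],
    [0,0,0,0,0,0,1.6]
  ]
}}

```text
t: 49.25
eef_pos: [0.569, -0.3103, 0.2964]
eef_rot: [0.987, 0.16, 0.0, 0.0]
wrist_force: [-0.8, 0.3, 0.7]
width: 0.0199
grip_force: 49.0
```

Call:
{"fn": "play_rows", "kwargs": {
  "increments": [
    [0,0,0,0,0,0,1.6],
    [0,0,0,0,0,0,1.6],
    [0,0,0,0,0,0,1.6],
    [0,0,0,0,0,0,1.6],
    [0,0,0,0,0,0,1.6]
  ]
}}

```text
t: 49.67
eef_pos: [0.569, -0.3112, 0.2959]
eef_rot: [0.987, 0.159, 0.0, 0.0]
wrist_force: [-0.6, -0.6, -0.1]
width: 0.0195
grip_force: 49.0
```

```bash
python3 -c "
from h import *
chk(.012,.0761,.008,'b6')"
```

```text
t 49.67 tcp [ 0.569  -0.3112  0.2959] z [ 0. -0. -1.] yaw_y -71.7 F [-0.6 -0.6 -0.1] w 0.0195 g 49.0 q6 0.69
```

View pics/b6.png

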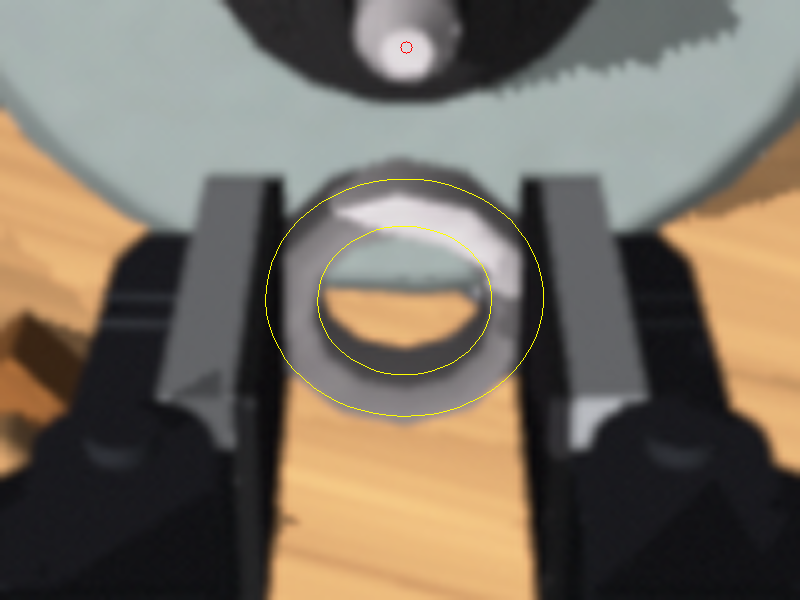

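Call:
{"fn": "play_rows", "kwargs": {
  "increments": [
    [0,0,0,-0.05,-0.07,-1.5,1.6],
    [0,0,0,0,0,-2,1.6],
    [0,0,0,0,0,-1.2,1.6],
    [0,0,0,0,0,-0.4,1.6],
    [0,0,0,0,0,-0.3,1.6]
  ]
}}

```text
t: 50.13
eef_pos: [0.5685, -0.312, 0.2414]
eef_rot: [0.987, 0.159, -0.0, -0.0]
wrist_force: [-0.3, -0.1, -0.0]
width: 0.02
grip_force: 49.0
```

Call:
{"fn": "play_rows", "kwargs": {
  "increments": [
    [0,0,0,0,0,-0.3,1.6],
    [0,0,0,0,0,-0.3,1.6],
    [0,0,0,0,0,-0.3,1.6],
    [0,0,0,0,0,0,1.6],
    [0,0,0,0,0,0,1.6]
  ]
}}

```text
t: 50.55
eef_pos: [0.5685, -0.312, 0.2331]
eef_rot: [0.987, 0.159, 0.0, 0.0]
wrist_force: [-0.2, -0.3, 0.2]
width: 0.0197
grip_force: 49.0
```

Call:
{"fn": "play_rows", "kwargs": {
  "increments": [
    [0,0,0,0,0,-0.3,1.6],
    [0,0,0,0,0,-0.3,1.6],
    [0,0,0,0,0,-0.1,1.6],
    [0,0,0,0,0,0,1.6],
    [0,0,0,0,0,0,1.6]
  ]
}}

```text
t: 50.97
eef_pos: [0.5685, -0.312, 0.2258]
eef_rot: [0.987, 0.159, -0.0, -0.0]
wrist_force: [-1.0, 0.2, -0.0]
width: 0.0198
grip_force: 49.0
```

Now release, retreat well clear, and check.

Call:
{"fn": "play_rows", "kwargs": {
  "increments": [
    [0,0,0,0,0,-0.2,1.6],
    [0,0,0,0,0,0,1.6],
    [0,0,0,0,0,0,2.4],
    [0,0,0,0,0,0,3.2],
    [0,0,0,0,0,0,4]
  ]
}}

```text
t: 51.38
eef_pos: [0.5685, -0.312, 0.224]
eef_rot: [0.987, 0.159, 0.0, 0.0]
wrist_force: [-0.3, 0.0, 1.1]
width: 0.0399
grip_force: 0.0
```

Call:
{"fn": "play_rows", "kwargs": {
  "increments": [
    [0,0,0,0,0,0,4],
    [0,0,0,0,0,1,4],
    [0,0,0,0,0,2.5,4],
    [0,0,0,0,0,2,4],
    [0,0,0,-1,1,1,4]
  ]
}}

```text
t: 51.8
eef_pos: [0.5593, -0.303, 0.2923]
eef_rot: [0.987, 0.159, 0.002, 0.001]
wrist_force: [-0.3, 0.1, 0.5]
width: 0.0401
grip_force: 0.0
```

Call:
{"fn": "play_rows", "kwargs": {
  "increments": [
    [0,0,0,-1.5,2,1,4],
    [0,0,0,-1.5,2,1,4],
    [0,0,0,-1.5,2,0,4],
    [0,0,0,-1,1,0,4],
    [0,0,0,0,0,0,4]
  ]
}}

```text
t: 52.22
eef_pos: [0.5024, -0.2304, 0.3105]
eef_rot: [0.987, 0.16, 0.001, 0.0]
wrist_force: [-0.2, -0.8, 0.7]
width: 0.0398
grip_force: 0.0
```

```bash
python3 - <<'E'
from h import *
st();c=cam('wrist');a=c['color'];u,v=proj(c,[[.568,-.312,.14]])[0].astype(int);print(u,v)
A=cv2.resize(a[max(v-60,0):v+60,u-70:u+70],(466,400),interpolation=2)
c=cam('side');B=cv2.resize(c['color'][290:380,350:450],(300,270),interpolation=2)
d=cam('scene');C=cv2.resize(d['color'],(400,300))
I=np.zeros((600,800,3),np.uint8);h=min(A.shape[0],300);I[:300,:349]=cv2.resize(A,(349,300));I[300:570,:300]=B;I[:300,400:]=C;I[300:,400:]=cv2.resize(c['color'],(400,300));cv2.imwrite('pics/fin.png',I)
for l in ('figure_0','carrier'): print(l,[np.round(q['rect']) for q in robot.spot_in('scene',l)[:4]])
E
```

```text
t 52.22 tcp [ 0.5024 -0.2304  0.3105] z [ 0.001 -0.001 -1.   ] yaw_y -71.6 F [-0.2 -0.8  0.7] w 0.0398 g 0.0 q6 0.75
462 187
figure_0 [array([444., 227., 477., 281.]), array([288., 132., 308., 174.]), array([153., 237., 185., 283.]), array([284., 360., 315., 410.])]
carrier [array([241., 289., 266., 336.])]
```

View pics/fin.png

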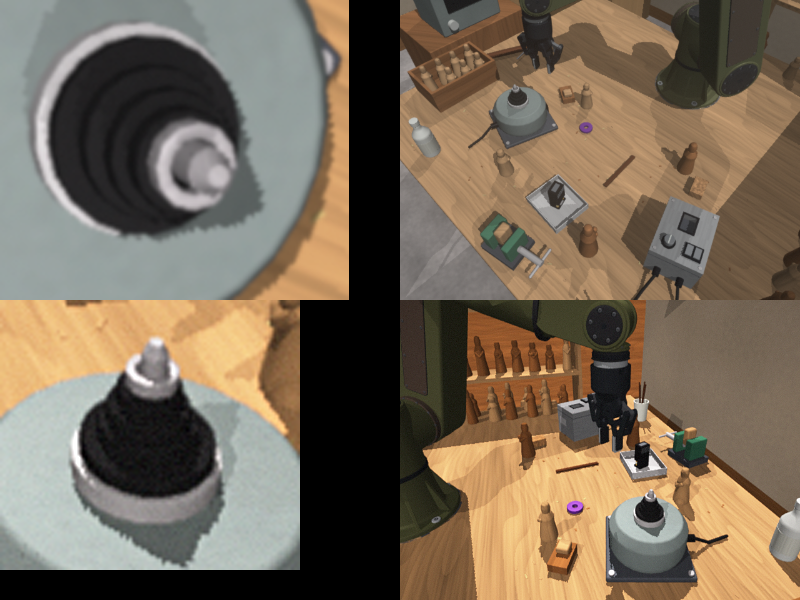

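All four dark rings and the collar lie flat on the spindle. The carrier stands in the tray, the four figures are upright, and no other dark ring shows on the bench. Handing in.

```bash
python3 -c "
from workcell import robot
print(robot.sign_off())"
```

```text
the job is handed in; nothing more can be done
None
```

The job is handed in: the fuse carrier stands in the tray, rings 62, 46, 38 and 30 plus the end collar lie flat on the spindle (I found no ring 54 on the bench), and all four figures are standing.

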